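# Find the key that opens the camera test enclosure

### The arm

A 6-joint arm with a two-finger parallel gripper is mounted at the origin on the work surface. World frame = base frame: x ahead of the robot, y to its left, z up, the work surface at z = 0. Lengths are in m, angles in rad, forces in N, time in s.
With the tool pointing down it reaches from about 0.3 to 0.75 m from the base axis. Payload 8.5 kg.
Tool frame: the origin (TCP) lies on the centre line of the jaws, within the pads' length; the fingertips stand 19 mm ahead of it and the grasp point (between the pads) is the TCP; z points along the fingers, y is the line along which they close (so a half turn about z gives the same grasp; the last joint's range is limited). The gripper opens to 85 mm and grips with 20 to 120 N. Pads are 22 mm wide; open, the fingers measure 114 mm over their backs; the gripper's body (76 mm by 85 mm) begins 54 mm behind the grasp point. The pads swing forward as they close: fully open they stand 13 mm farther back than shut.
Start: joints at [-1.358, 0.381, 1.297, -0, 1.464, -0.215], TCP at [0.228, -0.5, 0.25] pointing down, gripper open.
Joint ranges: [-3.11, 3.11], [-0.89, 2.33], [0.22, 2.48], [-1.42, 4.56], [0.17, 2.85], [-2.88, 2.88]. Speed limits (rad/s): [2.39, 2.39, 3.14, 3.14, 3.14, 3.14].

### API

Orientations are given as a rotation vector (axis times angle).
In Python, from station import readout, optics, job gives the robot as it stands.
- The arm moves only by the shell command python3 -m jog 'ROWS' [FORCE]. ROWS is JSON, a list of rows, each an object of numbers: "x", "y", "z": the shift along the tool's x, y, z scaled (see below); "wx", "wy", "wz": the turn, a rotation vector about the tool's x, y, z scaled (see below); "gripper": the closure, from 0 (fully open) to 1 (shut). In form: [{"x": .., "y": .., "z": .., "wx": .., "wy": .., "wz": .., "gripper": ..}, ...]. A call has 1 to 20 rows; each row shifts and turns the commanded pose from where the row before left it, along the tool's axes as they then stand; what a row does not reach is not made up. The controller multiplies each number of a shift by 0.025 m and each number of a turn by 5 degrees. A row lasts 1/10 s, in which the tool goes at most 50 mm and 8.59 degrees, less where a joint would pass 70% of its speed; a pose out of reach is approached as far as the arm can. A call with a number of a shift or a turn outside -1 to 1 is refused whole. A call with a gripper value outside its range is refused whole. The fingers move at their own pace and stop on an object; FORCE is the grip in N (left out, the last holds). Time passes only in rows, so rows that do not move let the fingers close. It gives the time, the measured TCP pose, the force, the opening and the grip force at its end, in the units of the state.
- readout.get_state(): the state, without advancing time (a new reading comes with each control period).
- optics.capture(name): name is "scene" or "top" or "wrist"; returns (picture, depth): 480x640x3 uint8, red, green, blue; 480x640 float32, m along the optical axis (not along the pixel's ray), 0 where there is no reading.
- optics.camera_params(name): a dict with "vertical_fov" (degrees; the focal length in pixels is half the picture's height over the tangent of half this angle, whatever the lens; pixels are square), "cx", "cy" (the principal point, pixels), "cam_to_world" (4x4, takes a point from camera to world coordinates). Camera axes: x right, y down, z forward; pixel columns grow to the right and rows downward; lengths in m; the calibration is good to about 2 mm. A picture is of the moment at which its call begins: read the wrist's pose just before it. camera_params takes no time and is no camera call; for the wrist camera it gives the pose at the moment of the call.
- job.close_job(): hands the job in; it is judged then, once.
The state is a dict: "t": time; "joint_positions": joint angles; "qvel": joint speeds; "joint_torque": joint torques, N m; "tcp_pos": TCP position; "ee_rot": TCP orientation; "wrist_force": force on the tool from outside, world axes, zero at the start; "torque": the same for the moment, N m; "gripper_width": finger opening in m; "grasp_force": force on a finger pad.
Only numpy, scipy, OpenCV 4.12 (cv2) and the standard library are available. Lean on these libraries where they do the work, as an engineer would, in place of code of your own. Each camera call takes 0.05 s, during which the arm holds its last target. There are 200 camera calls.

### The job

One of the three service keys in the stand opens the cam lock on top of the camera test enclosure. Try them one at a time, pushing each fully home before you turn it anticlockwise, until one turns the latch all the way; never turn the latch with a key only part way in, and do not force a key that meets a stop. Then pull that key out, leave the latch open and put the key in the shallow tray; the other keys finish in the deep bin or in the stand, no key goes in the tray before the latch is open, and the other things on the bench stay where they are.

Things in the scene. Friction and masses are not known exactly. Their poses are not given: they have to be found in the camera images.
- lock_face (a point): Centre of the keyway on the lock's face, 78 mm above the bench; z up = turning axis. The keyway is a slot 29 x 8 mm, free for 70 mm down; its long side lies along this point's y while the latch is at 0. Hidden wards stop wrong keys: which key fits changes from run to run and cannot be seen. Fully home, a key's collar lies on this face and its bow centre is 30 mm above it.
- enclosure: Fixed aluminium camera test enclosure, 76 mm high, 170 mm wide (y), from 55 mm before to 170 mm behind the lock axis (x). Origin: on the lock axis, at bench height. Its clear cover, 112 mm above the bench, begins 75 mm behind the lock (+x).
- latch (a joint): Lock rotor with steel tongue: 0 = locked (tongue along the lock's +x), grows anticlockwise, end stop 1.4 rad = open; stays where left. Keys have 0.12 rad play in the slot and come straight out at 0 or 1.4 rad, not between. The right key turns with under 0.2 N m. A wrong one pushed home meets a springy stop after 0.25 rad: 0.5 N m by 0.4 rad; over 1.5 N m is forcing it.
- stand_top (a point): Centre of the top of the grey key stand, 150 mm long along its y, 44 mm wide, 56 mm high, fixed. Three loose pockets (32 mm along y, 11 mm along x) at y = -44, 0 and 44 mm; each holds a key upright, its collar on the top, its bow along the stand's y.
- tray: Shallow grey open tray for the key that works, 150 mm (its x) by 140 mm (y), 30 mm high, walls and floor 4 to 5 mm, fixed. Origin: centre of its underside. It may stand left or right.
- bin: Deep grey open bin for keys that do not fit, 150 mm (its x) by 140 mm (y), 70 mm high, walls and floor 4 to 5 mm, fixed. Origin: centre of its underside. It may stand left or right.
- key_a_bow (a point): Centre of a service key's black bow: 34 (y) x 10 (x) x 44 mm (z). Below it a steel collar 36 x 18 x 8 mm (underside 30 mm below this point), then the steel blade. z runs from tip to bow; upright in the stand at the start. Key 102 mm long, about 60 g, the same after a half turn about z.
- key_a_tip (a point): Tip of that key's blade, 80 mm below its bow centre (same axes). Blade 26 mm wide (y), 5 mm thick (x), 50 mm long, its last 5 mm narrowed to 18 x 2.5 mm; one notch in both edges, at a different height on each key.
- key_b_bow (a point): Centre of a service key's black bow: 34 (y) x 10 (x) x 44 mm (z). Below it a steel collar 36 x 18 x 8 mm (underside 30 mm below this point), then the steel blade. z runs from tip to bow; upright in the stand at the start. Key 102 mm long, about 60 g, the same after a half turn about z.
- key_b_tip (a point): Tip of that key's blade, 80 mm below its bow centre (same axes). Blade 26 mm wide (y), 5 mm thick (x), 50 mm long, its last 5 mm narrowed to 18 x 2.5 mm; one notch in both edges, at a different height on each key.
- key_c_bow (a point): Centre of a service key's black bow: 34 (y) x 10 (x) x 44 mm (z). Below it a steel collar 36 x 18 x 8 mm (underside 30 mm below this point), then the steel blade. z runs from tip to bow; upright in the stand at the start. Key 102 mm long, about 60 g, the same after a half turn about z.
- key_c_tip (a point): Tip of that key's blade, 80 mm below its bow centre (same axes). Blade 26 mm wide (y), 5 mm thick (x), 50 mm long, its last 5 mm narrowed to 18 x 2.5 mm; one notch in both edges, at a different height on each key.
- screwdriver: Bystander to leave alone: a screwdriver lying on the bench. Origin: its underside.
- lens: Bystander to leave alone: a black lens barrel, 48 mm diameter, 38 mm high, upright. Origin: its underside.
- jar: Bystander to leave alone: a white jar, 50 mm diameter, 70 mm high. Origin: its underside.
- carton: Bystander to leave alone: a small carton, 90 x 60 x 45 mm. Origin: its underside.
- spanner: Bystander to leave alone: a spanner lying on the bench. Origin: its underside.
- camera_shell: Bystander to leave alone: a grey camera shell, 70 x 50 x 30 mm with a round mount on top. Origin: its underside.
There are look-alikes about, which are no part of the job. Leave any blue look-alike of the part that bears key_c_bow alone.

How it is judged:
On the way:
1. a key pushed home has turned the latch open (value of joint latch above 1.15 rad and ((horizontal distance between key_a_bow and lock_face below 0.01 m and z of key_a_bow in the frame of lock_face below 0.035 m and angle between key_a_bow's own z axis and vertical below 0.2 rad) or (horizontal distance between key_b_bow and lock_face below 0.01 m and z of key_b_bow in the frame of lock_face below 0.035 m and angle between key_b_bow's own z axis and vertical below 0.2 rad) or (horizontal distance between key_c_bow and lock_face below 0.01 m and z of key_c_bow in the frame of lock_face below 0.035 m and angle between key_c_bow's own z axis and vertical below 0.2 rad))), for 0.1 s.
At the end, for the whole second after the job is handed in: Latch open (over 1.15 rad). Just one key in the tray: tip within its outline, bow centre at most 20 mm beyond it and under 65 mm up. Each other key in the bin (same, under 110 mm up) or upright in the stand (bow centre 20 to 40 mm above its top). Keys at rest (value of joint latch above 1.15 rad and (((x of key_a_bow in the frame of tray between -0.095 and 0.095 m and y of key_a_bow in the frame of tray between -0.09 and 0.09 m and x of key_a_tip in the frame of tray between -0.075 and 0.075 m and y of key_a_tip in the frame of tray between -0.07 and 0.07 m and z of key_a_bow in the frame of tray below 0.065 m) and ((x of key_b_bow in the frame of bin between -0.095 and 0.095 m and y of key_b_bow in the frame of bin between -0.09 and 0.09 m and x of key_b_tip in the frame of bin between -0.075 and 0.075 m and y of key_b_tip in the frame of bin between -0.07 and 0.07 m and z of key_b_bow in the frame of bin below 0.11 m) or (z of key_b_bow in the frame of stand_top between 0.02 and 0.04 m and x of key_b_bow in the frame of stand_top between -0.015 and 0.015 m and y of key_b_bow in the frame of stand_top between -0.06 and 0.06 m)) and ((x of key_c_bow in the frame of bin between -0.095 and 0.095 m and y of key_c_bow in the frame of bin between -0.09 and 0.09 m and x of key_c_tip in the frame of bin between -0.075 and 0.075 m and y of key_c_tip in the frame of bin between -0.07 and 0.07 m and z of key_c_bow in the frame of bin below 0.11 m) or (z of key_c_bow in the frame of stand_top between 0.02 and 0.04 m and x of key_c_bow in the frame of stand_top between -0.015 and 0.015 m and y of key_c_bow in the frame of stand_top between -0.06 and 0.06 m))) or ((x of key_b_bow in the frame of tray between -0.095 and 0.095 m and y of key_b_bow in the frame of tray between -0.09 and 0.09 m and x of key_b_tip in the frame of tray between -0.075 and 0.075 m and y of key_b_tip in the frame of tray between -0.07 and 0.07 m and z of key_b_bow in the frame of tray below 0.065 m) and ((x of key_a_bow in the frame of bin between -0.095 and 0.095 m and y of key_a_bow in the frame of bin between -0.09 and 0.09 m and x of key_a_tip in the frame of bin between -0.075 and 0.075 m and y of key_a_tip in the frame of bin between -0.07 and 0.07 m and z of key_a_bow in the frame of bin below 0.11 m) or (z of key_a_bow in the frame of stand_top between 0.02 and 0.04 m and x of key_a_bow in the frame of stand_top between -0.015 and 0.015 m and y of key_a_bow in the frame of stand_top between -0.06 and 0.06 m)) and ((x of key_c_bow in the frame of bin between -0.095 and 0.095 m and y of key_c_bow in the frame of bin between -0.09 and 0.09 m and x of key_c_tip in the frame of bin between -0.075 and 0.075 m and y of key_c_tip in the frame of bin between -0.07 and 0.07 m and z of key_c_bow in the frame of bin below 0.11 m) or (z of key_c_bow in the frame of stand_top between 0.02 and 0.04 m and x of key_c_bow in the frame of stand_top between -0.015 and 0.015 m and y of key_c_bow in the frame of stand_top between -0.06 and 0.06 m))) or ((x of key_c_bow in the frame of tray between -0.095 and 0.095 m and y of key_c_bow in the frame of tray between -0.09 and 0.09 m and x of key_c_tip in the frame of tray between -0.075 and 0.075 m and y of key_c_tip in the frame of tray between -0.07 and 0.07 m and z of key_c_bow in the frame of tray below 0.065 m) and ((x of key_a_bow in the frame of bin between -0.095 and 0.095 m and y of key_a_bow in the frame of bin between -0.09 and 0.09 m and x of key_a_tip in the frame of bin between -0.075 and 0.075 m and y of key_a_tip in the frame of bin between -0.07 and 0.07 m and z of key_a_bow in the frame of bin below 0.11 m) or (z of key_a_bow in the frame of stand_top between 0.02 and 0.04 m and x of key_a_bow in the frame of stand_top between -0.015 and 0.015 m and y of key_a_bow in the frame of stand_top between -0.06 and 0.06 m)) and ((x of key_b_bow in the frame of bin between -0.095 and 0.095 m and y of key_b_bow in the frame of bin between -0.09 and 0.09 m and x of key_b_tip in the frame of bin between -0.075 and 0.075 m and y of key_b_tip in the frame of bin between -0.07 and 0.07 m and z of key_b_bow in the frame of bin below 0.11 m) or (z of key_b_bow in the frame of stand_top between 0.02 and 0.04 m and x of key_b_bow in the frame of stand_top between -0.015 and 0.015 m and y of key_b_bow in the frame of stand_top between -0.06 and 0.06 m)))) and linear speed of each of key_a, key_b, key_c below 0.02 m/s); the robot touches nothing.
It fails at once if the latch was turned (0.5 to 0.9 rad) without a key pushed home (within 5 mm) (value of joint latch between 0.5 and 0.9 rad and not ((horizontal distance between key_a_bow and lock_face below 0.01 m and z of key_a_bow in the frame of lock_face below 0.035 m and angle between key_a_bow's own z axis and vertical below 0.2 rad) or (horizontal distance between key_b_bow and lock_face below 0.01 m and z of key_b_bow in the frame of lock_face below 0.035 m and angle between key_b_bow's own z axis and vertical below 0.2 rad) or (horizontal distance between key_c_bow and lock_face below 0.01 m and z of key_c_bow in the frame of lock_face below 0.035 m and angle between key_c_bow's own z axis and vertical below 0.2 rad))).
It fails at once if a key was put in the tray before the latch was open (value of joint latch below 0.9 rad and ((x of key_a_bow in the frame of tray between -0.095 and 0.095 m and y of key_a_bow in the frame of tray between -0.09 and 0.09 m and x of key_a_tip in the frame of tray between -0.075 and 0.075 m and y of key_a_tip in the frame of tray between -0.07 and 0.07 m and z of key_a_bow in the frame of tray below 0.065 m) or (x of key_b_bow in the frame of tray between -0.095 and 0.095 m and y of key_b_bow in the frame of tray between -0.09 and 0.09 m and x of key_b_tip in the frame of tray between -0.075 and 0.075 m and y of key_b_tip in the frame of tray between -0.07 and 0.07 m and z of key_b_bow in the frame of tray below 0.065 m) or (x of key_c_bow in the frame of tray between -0.095 and 0.095 m and y of key_c_bow in the frame of tray between -0.09 and 0.09 m and x of key_c_tip in the frame of tray between -0.075 and 0.075 m and y of key_c_tip in the frame of tray between -0.07 and 0.07 m and z of key_c_bow in the frame of tray below 0.065 m))).
It fails at once if a bystander was moved more than 40 mm (distance of any of screwdriver, lens, jar, carton, spanner, camera_shell from where it was at the start of the episode above 0.04 m).
It fails at once if a key that had met its stop was forced (over 300 N on the hidden wards, a twist of about 1.8 N m) (contact force between any of key_a, key_b, key_c and ward_a above 300 N or contact force between any of key_a, key_b, key_c and ward_b above 300 N or contact force between any of key_a, key_b, key_c and ward_c above 300 N).
It also fails if it takes over 72 s, if anything falls off the work surface, if the arm or the gripper's body presses on something with over 40 N, if the wrist force passes 120 N, or if a joint passes its speed limit or range.

## Working session

There is one attempt and no reset: what is moved stays moved. The work goes in short steps, Python scripts to look and compute and a shell command to move; the robot and the scene stay as the last step left them, time stands still between calls to the robot, and variables do not carry over. Pictures are saved under pics/ and viewed, at most 10 in all, crops included, and the job is handed in when it is done.

```bash
ls; mkdir -p pics; python3 - <<'E'
from station import readout, optics
import cv2,numpy as np
s=readout.get_state(); print({k:np.round(v,3).tolist() for k,v in s.items()})
for n in("scene","top"):
    p,d=optics.capture(n); cv2.imwrite(f"pics/{n}0.png",p[:,:,::-1]); np.save(f"{n}_d.npy",d); c=optics.camera_params(n); np.save(f"{n}_p.npy",p)
    print(n,c['vertical_fov'],c['cx'],c['cy'],np.round(c['cam_to_world'],3).tolist())
E
```

```text
pics
{'t': 0.0, 'joint_positions': [-1.358, 0.381, 1.298, -0.0, 1.464, -0.215], 'qvel': [-0.0, 0.002, -0.0, -0.0, -0.0, -0.0], 'joint_torque': [0.001, -44.846, -23.127, -0.0, 0.005, -0.0], 'tcp_pos': [0.228, -0.5, 0.25], 'ee_rot': [-3.069, -0.667, 0.0], 'wrist_force': [0.112, -0.209, -0.014], 'torque': [0.027, -0.022, -0.017], 'grasp_force': 0.0, 'gripper_width': 0.085}
scene 54.40610932735346 326.7703622505427 233.24111321037168 [[0.293, 0.635, -0.714, 1.212], [0.956, -0.204, 0.211, -0.127], [-0.011, -0.745, -0.667, 0.751], [0.0, 0.0, 0.0, 1.0]]
top 47.7174736092607 321.0903228224795 239.58859856468067 [[0.005, -0.994, 0.107, 0.381], [-1.0, -0.002, 0.027, 0.056], [-0.026, -0.107, -0.994, 1.198], [0.0, 0.0, 0.0, 1.0]]
```

View pics/top0.png

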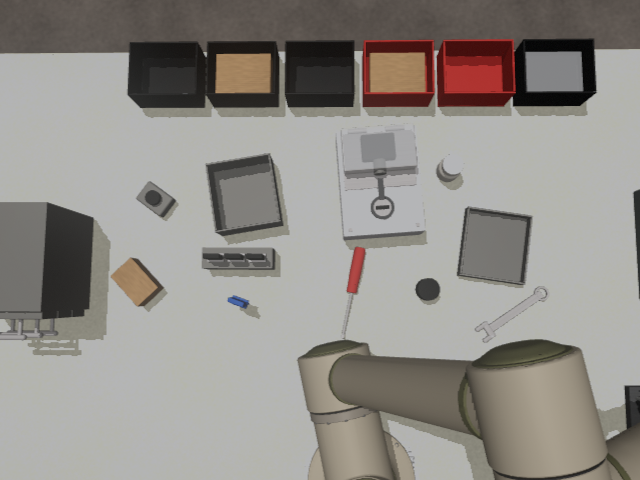

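View pics/scene0.png

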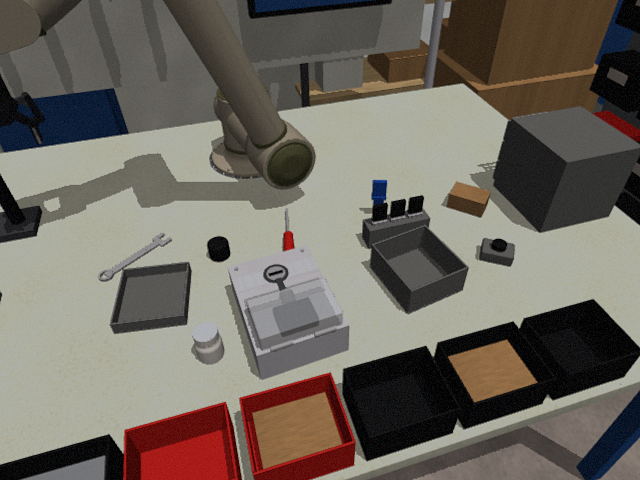

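The top view shows the stand with three keys at about (238,258), the deep bin at (245,195) on the left and the lock at (383,208). The shallow tray is at (494,246) on the right, and the blue look-alike at (238,301). The scene view agrees.

```bash
cat > h.py <<'E'
import numpy as np,cv2
from station import readout,optics
from scipy.spatial.transform import Rotation as R
def grab(n):
    s=readout.get_state(); c=optics.camera_params(n); p,d=optics.capture(n); return p,d,c,s
def ray(c,u,v):
    f=240/np.tan(np.radians(c['vertical_fov'])/2); T=np.array(c['cam_to_world'])
    q=np.stack([(np.asarray(u,float)-c['cx'])/f,(np.asarray(v,float)-c['cy'])/f,np.ones_like(np.asarray(u,float))],-1)
    return q@T[:3,:3].T,T[:3,3]
def plane(c,u,v,z):
    r,o=ray(c,u,v); return o+r*((z-o[2])/r[...,2])[...,None]
def cloud(c,d):
    v,u=np.mgrid[:480,:640]; r,o=ray(c,u,v); P=o+r*d[...,None]; P[d==0]=np.nan; return P
def rect(P):
    (x,y),(w,h),a=cv2.minAreaRect((P[:,:2]*1000).astype(np.float32)); 
    if w<h: w,h,a=h,w,a+90
    a=(a+90)%180-90
    return np.round([x,y,w,h,a],1)
def err(s,xy,z,yaw):
    "rows needed: tool pointing down, tool y-axis (closing) along yaw (deg, mod 180)"
    M=R.from_rotvec(s['ee_rot']).as_matrix(); 
    y=np.radians(yaw); Y=np.array([np.cos(y),np.sin(y),0]); 
    if Y@M[:,1]<0: Y=-Y
    Z=np.array([0,0,-1.]); G=np.stack([np.cross(Y,Z),Y,Z],1)
    rv=R.from_matrix(M.T@G).as_rotvec(); dp=M.T@(np.array([xy[0],xy[1],z])-s['tcp_pos'])
    print("t",round(s['t'],2),"shift units(25mm)",np.round(dp/.025,3),"turn units(5deg)",np.round(np.degrees(rv)/5,3), "tool x,y axes",np.round(M[:2,0],3),np.round(M[:2,1],3))
E
python3 - <<'E'
from h import *
d=np.load('top_d.npy');p=np.load('top_p.npy');c=optics.camera_params('top');P=cloud(c,d);z=P[...,2]
def reg(x0,x1,y0,y1,a,b): 
    m=np.zeros(z.shape,bool);m[y0:y1,x0:x1]=1;return m&(z>a)&(z<b)
m=reg(190,290,235,285,.045,.065);print('stand',rect(P[m]),np.median(z[m]))
m=reg(190,290,235,285,.085,.13)
n,l,st,ce=cv2.connectedComponentsWithStats(m.astype(np.uint8))
for i in range(1,n):
    if st[i,4]>8: print('key',rect(P[l==i]),np.median(z[l==i]),st[i,4])
m=reg(200,290,145,240,.055,.085);print('bin',rect(P[m]),z[m].max())
m=reg(450,540,200,290,.018,.045);print('tray',rect(P[m]))
m=reg(330,430,180,245,.065,.09);print('encl',rect(P[m]))
# lock
g=cv2.cvtColor(p,cv2.COLOR_RGB2GRAY);roi=np.zeros_like(g);roi[192:224,366:400]=1
m=(g<95)&(roi>0)
n,l,st,ce=cv2.connectedComponentsWithStats(m.astype(np.uint8))
for i in range(1,n):
    if st[i,4]>8:
        v,u=np.where(l==i); print('lock comp',st[i],rect(plane(c,u,v,.078)))
E
```

```text
stand [465.6 264.9 150.3  44.4  89.9] 0.05645367844106619
key [465.7 308.4  33.7  10.5  88.9] 0.10699832992565228 108
key [464.6 264.2  31.9   8.5 -89.4] 0.10721815905102117 88
key [464.9 220.9  33.8   8.7 -89. ] 0.10772198548955503 88
bin [603.6 253.7 151.6 140.6   9.6] 0.0760635740578477
tray [ 496.9 -288.4  151.3  141.4   -8.3]
encl [574.6 -41.1 170.6 119.3 -85.8]
lock comp [371 192  23  27 138] [571.3 -38.5  51.4  46.3  41.2]
lock comp [376 205  13   4  42] [571.1 -40.3  25.    6.3 -90. ]
```

```bash
python3 - <<'E'
from h import *
s=readout.get_state(); err(s,(.571,-.040),.25,4.2); 
c=optics.camera_params('wrist');M=R.from_rotvec(s['ee_rot']).as_matrix();T=np.array(c['cam_to_world']);print(c['vertical_fov'],M.T@(T[:3,3]-s['tcp_pos']),M.T@T[:3,:3])
E
```

```text
t 0.1 shift units(25mm) [ 2.0115e+01 -1.1058e+01  1.1000e-02] turn units(5deg) [-1.0000e-02 -1.2000e-02 -1.3937e+01] tool x,y axes [0.91  0.415] [ 0.415 -0.91 ]
71.52150425889398 [ 0.08285272  0.00039278 -0.12473841] [[ 1.23447339e-05 -9.47052762e-01 -3.21077973e-01]
 [ 9.99999782e-01  2.23543387e-04 -6.20916624e-04]
 [ 6.59815662e-04 -3.21077896e-01  9.47052559e-01]]
```

```bash
python3 -m jog '[{"x":1,"y":0.1,"wz":-1},{"x":1,"y":0.1,"wz":-1},{"x":1,"y":0.1,"wz":-1},{"x":1,"y":0.1,"wz":-1},{"x":1,"y":0.1,"wz":-1},{"x":1,"y":0.1,"wz":-1},{"x":1,"y":0.1,"wz":-1},{"x":1,"y":0.1,"wz":-1},{"x":1,"y":0.1,"wz":-1},{"x":1,"y":0.1,"wz":-1},{"x":1,"y":0.1,"wz":-1},{"x":1,"y":0.1,"wz":-1},{"x":1,"y":0.1,"wz":-1},{"x":1,"y":0.1,"wz":-1}]'; python3 -m jog '[{"x":0.75,"y":0.65},{"x":0.75,"y":0.65},{"x":0.75,"y":0.65},{"x":0.75,"y":0.65},{"x":0.75,"y":0.65},{"x":0.75,"y":0.65},{"x":0.75,"y":0.65},{"x":0.75,"y":0.65},{"x":0.75,"y":0.65},{"x":0.75,"y":0.65},{"gripper":0.3}]'
python3 - <<'E'
from h import *
p,d,c,s=grab('wrist'); cv2.imwrite('pics/lock.png',p[:,:,::-1]); print(s['qvel'],s['joint_positions'])
err(s,(.571,-.040),.25,4.2);err(s,(.465,.2645),.25,0)
g=cv2.cvtColor(p,cv2.COLOR_RGB2GRAY);P=cloud(c,d)
m=(g<95)&(np.hypot(P[...,0]-.571,P[...,1]+.04)<.05)
n,l,st,ce=cv2.connectedComponentsWithStats(m.astype(np.uint8))
for i in range(1,n):
    if st[i,4]>60:
        v,u=np.where(l==i); print('lock comp',st[i],rect(plane(c,u,v,.078)))
E
```

```text
[ 0.00048948  0.00041704 -0.00276728 -0.00031072 -0.00072862  0.00102024] [-1.35825603e+00  3.81135763e-01  1.29815069e+00  2.33596865e-05
  1.46359560e+00 -2.15318518e-01]
t 0.1 shift units(25mm) [ 2.0115e+01 -1.1058e+01  1.1000e-02] turn units(5deg) [-1.0000e-02 -1.2000e-02 -1.3937e+01] tool x,y axes [0.91  0.415] [ 0.415 -0.91 ]
t 0.1 shift units(25mm) [ 21.311 -23.9     0.028] turn units(5deg) [-1.1000e-02 -1.1000e-02 -1.3097e+01] tool x,y axes [0.91  0.415] [ 0.415 -0.91 ]validation failed for argument at $[0]...
validation failed for argument at $[0]...
```

View pics/lock.png

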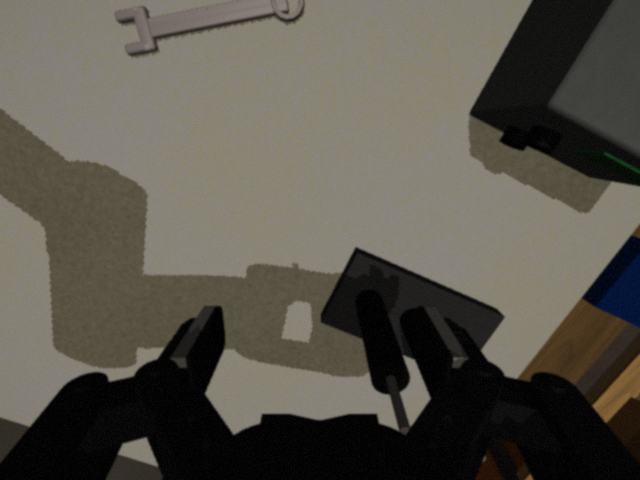

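The rows were refused, so the arm has not moved. The picture shows only the start view: the spanner at (210,25) and the fingers at the bottom. Each row evidently needs all seven keys.

```bash
python3 -m jog '[{"x":1,"y":0.1,"z":0,"wx":0,"wy":0,"wz":-1,"gripper":0},{"x":1,"y":0.1,"z":0,"wx":0,"wy":0,"wz":-1,"gripper":0},{"x":1,"y":0.1,"z":0,"wx":0,"wy":0,"wz":-1,"gripper":0},{"x":1,"y":0.1,"z":0,"wx":0,"wy":0,"wz":-1,"gripper":0},{"x":1,"y":0.1,"z":0,"wx":0,"wy":0,"wz":-1,"gripper":0},{"x":1,"y":0.1,"z":0,"wx":0,"wy":0,"wz":-1,"gripper":0},{"x":1,"y":0.1,"z":0,"wx":0,"wy":0,"wz":-1,"gripper":0},{"x":1,"y":0.1,"z":0,"wx":0,"wy":0,"wz":-1,"gripper":0},{"x":1,"y":0.1,"z":0,"wx":0,"wy":0,"wz":-1,"gripper":0},{"x":1,"y":0.1,"z":0,"wx":0,"wy":0,"wz":-1,"gripper":0},{"x":1,"y":0.1,"z":0,"wx":0,"wy":0,"wz":-1,"gripper":0},{"x":1,"y":0.1,"z":0,"wx":0,"wy":0,"wz":-1,"gripper":0},{"x":1,"y":0.1,"z":0,"wx":0,"wy":0,"wz":-1,"gripper":0},{"x":1,"y":0.1,"z":0,"wx":0,"wy":0,"wz":-1,"gripper":0}]' && python3 -m jog '[{"x":0.75,"y":0.65,"z":0,"wx":0,"wy":0,"wz":0,"gripper":0.3},{"x":0.75,"y":0.65,"z":0,"wx":0,"wy":0,"wz":0,"gripper":0.3},{"x":0.75,"y":0.65,"z":0,"wx":0,"wy":0,"wz":0,"gripper":0.3},{"x":0.75,"y":0.65,"z":0,"wx":0,"wy":0,"wz":0,"gripper":0.3},{"x":0.75,"y":0.65,"z":0,"wx":0,"wy":0,"wz":0,"gripper":0.3},{"x":0.75,"y":0.65,"z":0,"wx":0,"wy":0,"wz":0,"gripper":0.3},{"x":0.75,"y":0.65,"z":0,"wx":0,"wy":0,"wz":0,"gripper":0.3},{"x":0.75,"y":0.65,"z":0,"wx":0,"wy":0,"wz":0,"gripper":0.3},{"x":0.75,"y":0.65,"z":0,"wx":0,"wy":0,"wz":0,"gripper":0.3},{"x":0.75,"y":0.65,"z":0,"wx":0,"wy":0,"wz":0,"gripper":0.3},{"x":0,"y":0,"z":0,"wx":0,"wy":0,"wz":0,"gripper":0.3}]'
cat > look.py <<'E'
from h import *
p,d,c,s=grab('wrist'); cv2.imwrite('pics/lock1.png',p[:,:,::-1]); print(np.round(s['qvel'],3),np.round(s['joint_positions'],3))
err(s,(.571,-.040),.25,4.2);err(s,(.465,.2645),.25,0)
g=cv2.cvtColor(p,cv2.COLOR_RGB2GRAY);P=cloud(c,d)
m=(g<95)&(np.hypot(P[...,0]-.571,P[...,1]+.04)<.05)
n,l,st,ce=cv2.connectedComponentsWithStats(m.astype(np.uint8))
for i in range(1,n):
    if st[i,4]>60:
        v,u=np.where(l==i); print('lock comp',st[i],rect(plane(c,u,v,.078)))
E
python3 look.py
```

```text
t: 1.55
tcp_pos: [0.4349, -0.2415, 0.2501]
ee_rot: [-2.128, -2.311, -0.0]
wrist_force: [1.4, -0.7, 0.2]
gripper_width: 0.0854
grasp_force: 0.0
t: 2.65
tcp_pos: [0.5829, -0.0408, 0.2497]
ee_rot: [-2.129, -2.309, -0.0]
wrist_force: [-0.7, 0.0, 0.1]
gripper_width: 0.0596
grasp_force: 0.0
[-0.046 -0.022  0.038 -0.017 -0.004 -0.039] [-2.730e-01  4.420e-01  1.199e+00  1.000e-03  1.501e+00 -3.540e-01]
t 2.65 shift units(25mm) [ 0.072 -0.47  -0.011] turn units(5deg) [-0.005 -0.008  0.094] tool x,y axes [-0.081  0.997] [0.997 0.081]
t 2.65 shift units(25mm) [ 1.2557e+01 -3.7050e+00 -1.0000e-03] turn units(5deg) [-0.005 -0.008  0.934] tool x,y axes [-0.081  0.997] [0.997 0.081]
lock comp [ 264  197   98   74 2267] [577.8 -56.5  73.4  72.8  69.5]
lock comp [301 209  10  31 303] [570.7 -43.2  28.8   8.4 -85.8]
lock comp [   32   297   424   183 37141] [ 506.4 -250.3  523.1  252.     4.7]
```

```bash
python3 -m jog '[{"x":0.985,"y":-0.35,"z":0,"wx":0,"wy":0,"wz":0,"gripper":0.3},{"x":0.985,"y":-0.35,"z":0,"wx":0,"wy":0,"wz":0,"gripper":0.3},{"x":0.985,"y":-0.35,"z":0,"wx":0,"wy":0,"wz":0,"gripper":0.3},{"x":0.985,"y":-0.35,"z":0,"wx":0,"wy":0,"wz":0,"gripper":0.3},{"x":0.985,"y":-0.35,"z":0,"wx":0,"wy":0,"wz":0,"gripper":0.3},{"x":0.985,"y":-0.35,"z":0,"wx":0,"wy":0,"wz":0,"gripper":0.3},{"x":0.985,"y":-0.35,"z":0,"wx":0,"wy":0,"wz":0,"gripper":0.3},{"x":0.985,"y":-0.35,"z":0,"wx":0,"wy":0,"wz":0,"gripper":0.3},{"x":0.985,"y":-0.35,"z":0,"wx":0,"wy":0,"wz":0,"gripper":0.3},{"x":0.985,"y":-0.35,"z":0,"wx":0,"wy":0,"wz":0,"gripper":0.3},{"x":0.985,"y":-0.35,"z":0,"wx":0,"wy":0,"wz":0.93,"gripper":0.3},{"x":0,"y":0,"z":0,"wx":0,"wy":0,"wz":0,"gripper":0.3}]'
cat > keys.py <<'E'
from h import *
p,d,c,s=grab('wrist'); cv2.imwrite('pics/keys.png',p[:,:,::-1]); print(np.round(s['qvel'],3),s['tcp_pos'])
P=cloud(c,d);z=P[...,2]
m=(z>.095)&(z<.12)&(abs(P[...,0]-.465)<.03)&(abs(P[...,1]-.265)<.08)
n,l,st,ce=cv2.connectedComponentsWithStats(m.astype(np.uint8))
for i in range(1,n):
    if st[i,4]>60:
        v,u=np.where(l==i); print(st[i],rect(plane(c,u,v,.108)),np.median(z[l==i]))
m=(z>.05)&(z<.063)&(abs(P[...,0]-.465)<.05)&(abs(P[...,1]-.265)<.1)
print('stand',rect(P[m]))
err(s,(.465,.221),.088,0)
E
python3 keys.py
```

```text
t: 3.9
tcp_pos: [0.4634, 0.2207, 0.2504]
ee_rot: [-2.223, -2.219, 0.0]
wrist_force: [0.5, 0.2, 0.3]
gripper_width: 0.0594
grasp_force: 0.0
[-0.052  0.007 -0.009 -0.021 -0.003 -0.117] [0.46343006 0.22068657 0.25040597]
[317  98  13  48 611] [466.9 307.6  33.4   9.2  89.9] 0.10898634047346867
[317 158  12  44 520] [466.6 264.2  34.    8.9  89.9] 0.10904670019116078
[317 210  12  43 495] [466.6 221.3  36.8   9.4  89.9] 0.10882429875013322
stand [453.9 263.4 149.7  69.4  89.9]
t 3.9 shift units(25mm) [0.011 0.066 6.496] turn units(5deg) [-0.005 -0.003 -0.022] tool x,y axes [0.002 1.   ] [ 1.    -0.002]
```

View pics/keys.png

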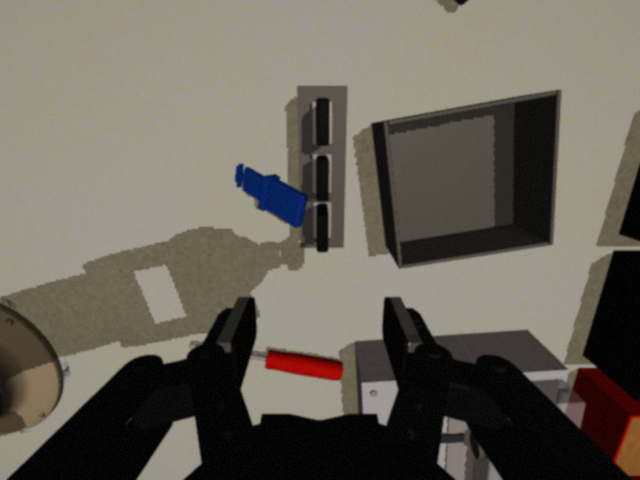

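The wrist view shows the three keys at (322,122), (322,178) and (322,228) in the stand. The blue look-alike lies close by at (275,195), and the bin at (470,180) is clear of the fingers. I'll take the lowest of the three in the picture, the key at y≈0.221.

```bash
python3 -m jog '[{"x":0.02,"y":0.09,"z":1,"wx":0,"wy":0,"wz":0,"gripper":0.3},{"x":0,"y":0,"z":1,"wx":0,"wy":0,"wz":0,"gripper":0.3},{"x":0,"y":0,"z":1,"wx":0,"wy":0,"wz":0,"gripper":0.3},{"x":0,"y":0,"z":1,"wx":0,"wy":0,"wz":0,"gripper":0.3},{"x":0,"y":0,"z":1,"wx":0,"wy":0,"wz":0,"gripper":0.3},{"x":0,"y":0,"z":1,"wx":0,"wy":0,"wz":0,"gripper":0.3},{"x":0,"y":0,"z":0.5,"wx":0,"wy":0,"wz":0,"gripper":0.3},{"x":0,"y":0,"z":0,"wx":0,"wy":0,"wz":0,"gripper":1},{"x":0,"y":0,"z":0,"wx":0,"wy":0,"wz":0,"gripper":1},{"x":0,"y":0,"z":0,"wx":0,"wy":0,"wz":0,"gripper":1},{"x":0,"y":0,"z":0,"wx":0,"wy":0,"wz":0,"gripper":1},{"x":0,"y":0,"z":0,"wx":0,"wy":0,"wz":0,"gripper":1}]' 80
```

```text
t: 5.15
tcp_pos: [0.4675, 0.2199, 0.0888]
ee_rot: [2.223, 2.218, 0.002]
wrist_force: [-0.5, -3.4, 6.0]
gripper_width: 0.0091
grasp_force: 77.9
```

```bash
python3 -m jog '[{"x":0,"y":0,"z":-1,"wx":0,"wy":0,"wz":0,"gripper":1},{"x":0,"y":0,"z":-1,"wx":0,"wy":0,"wz":0,"gripper":1},{"x":0,"y":0,"z":-1,"wx":0,"wy":0,"wz":0,"gripper":1},{"x":-0.94,"y":0.32,"z":-1,"wx":0,"wy":0,"wz":0,"gripper":1},{"x":-0.94,"y":0.32,"z":0,"wx":0,"wy":0,"wz":0,"gripper":1},{"x":-0.94,"y":0.32,"z":0,"wx":0,"wy":0,"wz":0,"gripper":1},{"x":-0.94,"y":0.32,"z":0,"wx":0,"wy":0,"wz":0,"gripper":1},{"x":-0.94,"y":0.32,"z":0,"wx":0,"wy":0,"wz":0,"gripper":1},{"x":-0.94,"y":0.32,"z":0,"wx":0,"wy":0,"wz":0,"gripper":1},{"x":-0.94,"y":0.32,"z":0,"wx":0,"wy":0,"wz":0,"gripper":1},{"x":-0.94,"y":0.32,"z":0,"wx":0,"wy":0,"wz":0,"gripper":1},{"x":-0.94,"y":0.32,"z":0,"wx":0,"wy":0,"wz":0,"gripper":1},{"x":-0.94,"y":0.32,"z":0,"wx":0,"wy":0,"wz":0,"gripper":1},{"x":-0.94,"y":0.32,"z":0,"wx":0,"wy":0,"wz":0,"gripper":1},{"x":-0.94,"y":0.32,"z":0,"wx":0,"wy":0,"wz":0,"gripper":1},{"x":-0.94,"y":0.32,"z":0,"wx":0,"wy":0,"wz":-0.82,"gripper":1},{"x":0,"y":0,"z":0,"wx":0,"wy":0,"wz":0,"gripper":1},{"x":0,"y":0,"z":0,"wx":0,"wy":0,"wz":0,"gripper":1}]'
python3 - <<'E'
from h import *
p,d,c,s=grab('wrist'); cv2.imwrite('pics/pre1.png',p[:,:,::-1]); print(np.round(s['qvel'],3))
g=cv2.cvtColor(p,cv2.COLOR_RGB2GRAY);P=cloud(c,d)
m=(g<95)&(np.hypot(P[...,0]-.571,P[...,1]+.042)<.03)&(abs(P[...,2]-.078)<.1)
n,l,st,ce=cv2.connectedComponentsWithStats(m.astype(np.uint8))
for i in range(1,n):
    if st[i,4]>60:
        v,u=np.where(l==i); print('comp',st[i],rect(plane(c,u,v,.078)))
err(s,(.5707,-.0444),.165,4.2)
E
```

```text
t: 6.95
tcp_pos: [0.57, -0.0856, 0.1876]
ee_rot: [-2.144, -2.295, -0.0]
wrist_force: [-0.0, 0.5, -1.4]
gripper_width: 0.0093
grasp_force: 77.9
[ 0.02  -0.009  0.01   0.001  0.001  0.006]
comp [ 289  152   79   71 1934] [571.  -42.6  50.5  49.6  47.6]
comp [319 168  12  41 465] [571.3 -43.1  28.2   7.8 -86.1]
comp [302 264  35   6 205] [ 571.4 -102.9   26.     4.1    3.9]
comp [309 273  22  14 243] [ 572.5 -113.7   16.3   11.     3.9]
t 6.95 shift units(25mm) [1.643 0.139 0.906] turn units(5deg) [-0.005 -0.006 -0.063] tool x,y axes [-0.068  0.998] [0.998 0.068]
```

View pics/pre1.png

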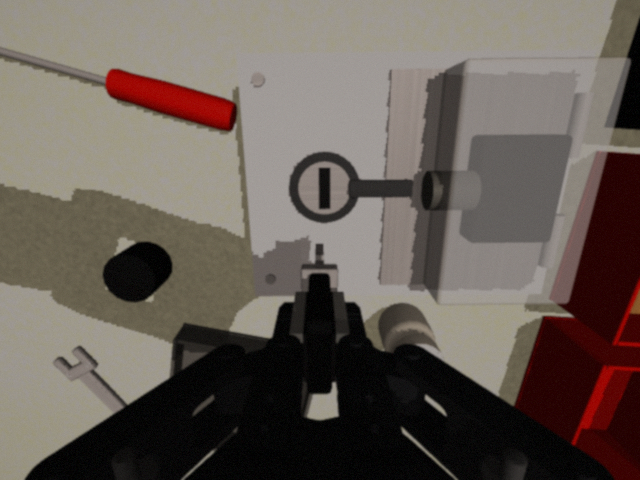

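```bash
python3 - <<'E'
from h import *
p=cv2.imread('pics/pre1.png');g=cv2.cvtColor(p,cv2.COLOR_BGR2GRAY);print(g[238:284,320].tolist());print(g[254,308:334].tolist());print(g[268,295:345].tolist())
c=optics.camera_params('wrist');s=readout.get_state();M=R.from_rotvec(s['ee_rot']).as_matrix()
for u,v,z in((319.5,244,.105),(319.5,263.5,.155),(319.5,263.5,.163),(319.5,271,.163)): print(u,v,z,M.T@(plane(c,u,v,z)-s['tcp_pos'])*1000)
E
```

```text
[155, 158, 154, 159, 148, 119, 72, 45, 45, 45, 46, 41, 45, 46, 41, 41, 50, 68, 78, 80, 77, 71, 58, 41, 36, 38, 36, 43, 43, 43, 56, 88, 114, 119, 101, 56, 19, 5, 0, 2, 2, 1, 7, 2, 3, 0]
[108, 129, 152, 157, 156, 153, 138, 101, 62, 47, 48, 42, 50, 59, 75, 110, 137, 154, 157, 155, 156, 156, 159, 157, 156, 155]
[96, 97, 96, 94, 94, 89, 67, 58, 59, 64, 62, 66, 61, 64, 64, 63, 60, 63, 63, 64, 60, 58, 58, 57, 55, 56, 55, 60, 60, 60, 59, 58, 56, 58, 58, 59, 59, 61, 64, 63, 61, 72, 113, 143, 155, 157, 157, 157, 158, 156]
319.5 244 0.105 [10.15460176  0.5879897  82.76646668]
319.5 263.5 0.155 [17.01407815  0.53251647 32.7700341 ]
319.5 263.5 0.163 [20.33303412  0.52249394 24.77175728]
319.5 271 0.163 [16.37684546  0.5245363  24.76970498]
```

```bash
python3 -m jog '[{"x":0.85,"y":0.07,"z":0,"wx":0,"wy":0,"wz":-0.05,"gripper":1},{"x":0.82,"y":0.07,"z":0.4,"wx":0,"wy":0,"wz":0,"gripper":1},{"x":0,"y":0,"z":0.5,"wx":0,"wy":0,"wz":0,"gripper":1},{"x":0,"y":0,"z":0.2,"wx":0,"wy":0,"wz":0,"gripper":1},{"x":0,"y":0,"z":0.2,"wx":0,"wy":0,"wz":0,"gripper":1},{"x":0,"y":0,"z":0.1,"wx":0,"wy":0,"wz":0,"gripper":1},{"x":0,"y":0,"z":0.1,"wx":0,"wy":0,"wz":0,"gripper":1}]'; python3 -c "
from h import *
err(readout.get_state(),(.5707,-.0437),.1108,4.1)"
```

```text
t: 7.7
tcp_pos: [0.5708, -0.044, 0.1504]
ee_rot: [2.139, 2.301, 0.0]
wrist_force: [0.3, -0.3, -0.4]
gripper_width: 0.0089
grasp_force: 77.9
t 7.7 shift units(25mm) [ 0.012 -0.006  1.586] turn units(5deg) [0.005 0.002 0.017] tool x,y axes [-0.073  0.997] [0.997 0.073]
```

```bash
python3 -m jog '[{"x":0,"y":0,"z":0.3,"wx":0,"wy":0,"wz":0,"gripper":1},{"x":0,"y":0,"z":0.3,"wx":0,"wy":0,"wz":0,"gripper":1},{"x":0,"y":0,"z":0.3,"wx":0,"wy":0,"wz":0,"gripper":1},{"x":0,"y":0,"z":0.3,"wx":0,"wy":0,"wz":0,"gripper":1},{"x":0,"y":0,"z":0.2,"wx":0,"wy":0,"wz":0,"gripper":1},{"x":0,"y":0,"z":0.1,"wx":0,"wy":0,"wz":0,"gripper":1},{"x":0,"y":0,"z":0.1,"wx":0,"wy":0,"wz":0,"gripper":1},{"x":0,"y":0,"z":0,"wx":0,"wy":0,"wz":0,"gripper":1}]'
```

```text
t: 8.5
tcp_pos: [0.571, -0.0438, 0.1108]
ee_rot: [2.138, 2.301, 0.001]
wrist_force: [-1.4, -0.1, 2.5]
gripper_width: 0.0091
grasp_force: 78.1
```

```bash
python3 -m jog '[{"x":0,"y":0,"z":0.04,"wx":0,"wy":0,"wz":0,"gripper":1},{"x":0,"y":0,"z":0.04,"wx":0,"wy":0,"wz":0,"gripper":1},{"x":0,"y":0,"z":0,"wx":0,"wy":0,"wz":0,"gripper":1}]';python3 -c "
from h import *
s=readout.get_state();print(s['torque'],s['wrist_force'])"
```

```text
t: 8.8
tcp_pos: [0.571, -0.0438, 0.1106]
ee_rot: [2.137, 2.3, 0.002]
wrist_force: [-5.8, 1.0, 17.6]
gripper_width: 0.0091
grasp_force: 80.8
[ 0.24249515  1.10087303 -0.00648139] [-5.7660128   1.01913318 17.57729734]
```

```bash
cat > tq.py <<'E'
from h import *
s=readout.get_state();M=R.from_rotvec(s['ee_rot']).as_matrix();print(s['t'],'F',np.round(s['wrist_force'],1),'T',np.round(s['torque'],3),'yaw tool y',np.degrees(np.arctan2(M[1,1],M[0,1])).round(1),s['tcp_pos'].round(4))
E
python3 -m jog '[{"x":0,"y":0,"z":0,"wx":0,"wy":0,"wz":-1,"gripper":1},{"x":0,"y":0,"z":0,"wx":0,"wy":0,"wz":-1,"gripper":1},{"x":0,"y":0,"z":0,"wx":0,"wy":0,"wz":-1,"gripper":1},{"x":0,"y":0,"z":0,"wx":0,"wy":0,"wz":-1,"gripper":1}]'; python3 tq.py; python3 -m jog '[{"x":0,"y":0,"z":0,"wx":0,"wy":0,"wz":-1,"gripper":1},{"x":0,"y":0,"z":0,"wx":0,"wy":0,"wz":0,"gripper":1}]'; python3 tq.py
```

```text
t: 9.2
tcp_pos: [0.5713, -0.0438, 0.1106]
ee_rot: [1.701, 2.638, 0.002]
wrist_force: [-4.5, 1.2, 17.1]
gripper_width: 0.0092
grasp_force: 81.1
9.2 F [-4.5  1.2 17.1] T [ 0.139  1.072 -0.797] yaw tool y 24.4 [ 0.5713 -0.0438  0.1106]
t: 9.4
tcp_pos: [0.5712, -0.044, 0.1106]
ee_rot: [1.587, 2.708, 0.001]
wrist_force: [-5.2, 0.1, 18.3]
gripper_width: 0.0086
grasp_force: 80.9
9.4 F [-5.2  0.1 18.3] T [-0.079  1.201 -0.79 ] yaw tool y 29.2 [ 0.5712 -0.044   0.1106]
```

```bash
python3 -m jog '[{"x":0,"y":0,"z":-0.04,"wx":0,"wy":0,"wz":1,"gripper":1},{"x":0,"y":0,"z":0,"wx":0,"wy":0,"wz":1,"gripper":1}]'; python3 tq.py; python3 -m jog '[{"x":0,"y":0,"z":0,"wx":0,"wy":0,"wz":1,"gripper":1},{"x":0,"y":0,"z":0,"wx":0,"wy":0,"wz":1,"gripper":1},{"x":0,"y":0,"z":0,"wx":0,"wy":0,"wz":1,"gripper":1}]'; python3 tq.py;python3 -m jog '[{"x":0,"y":0,"z":0,"wx":0,"wy":0,"wz":1,"gripper":1},{"x":0,"y":0,"z":0,"wx":0,"wy":0,"wz":0.5,"gripper":1}]'; python3 tq.py
```

```text
t: 9.6
tcp_pos: [0.571, -0.0442, 0.1107]
ee_rot: [1.823, 2.556, -0.0]
wrist_force: [-3.8, -1.0, 10.3]
gripper_width: 0.0093
grasp_force: 79.2
9.6 F [-3.8 -1.  10.3] T [-0.233  0.737  0.109] yaw tool y 19.0 [ 0.571  -0.0442  0.1107]
t: 9.9
tcp_pos: [0.5706, -0.0442, 0.1107]
ee_rot: [2.141, 2.297, -0.001]
wrist_force: [-6.6, -0.9, 10.7]
gripper_width: 0.0091
grasp_force: 79.6
9.9 F [-6.6 -0.9 10.7] T [-0.188  1.047  0.069] yaw tool y 4.0 [ 0.5706 -0.0442  0.1107]
t: 10.1
tcp_pos: [0.571, -0.044, 0.1107]
ee_rot: [2.286, 2.153, 0.001]
wrist_force: [-3.5, -0.7, 11.4]
gripper_width: 0.0087
grasp_force: 79.5
10.1 F [-3.5 -0.7 11.4] T [0.103 0.848 0.131] yaw tool y -3.4 [ 0.571  -0.044   0.1107]
```

```bash
python3 -m jog '[{"x":0,"y":0,"z":0,"wx":0,"wy":0,"wz":0.5,"gripper":1},{"x":0,"y":0,"z":0,"wx":0,"wy":0,"wz":0.5,"gripper":1}]'; python3 tq.py
```

```text
t: 10.3
tcp_pos: [0.5709, -0.044, 0.1107]
ee_rot: [2.374, 2.055, -0.0]
wrist_force: [-4.2, 0.8, 11.2]
gripper_width: 0.0092
grasp_force: 85.0
10.3 F [-4.2  0.8 11.2] T [0.013 0.84  1.345] yaw tool y -8.3 [ 0.5709 -0.044   0.1107]
```

```bash
python3 -m jog '[{"x":0,"y":0,"z":0,"wx":0,"wy":0,"wz":-1,"gripper":1},{"x":0,"y":0,"z":0,"wx":0,"wy":0,"wz":-1,"gripper":1},{"x":0,"y":0,"z":-0.1,"wx":0,"wy":0,"wz":-0.4,"gripper":1},{"x":0,"y":0,"z":-0.3,"wx":0,"wy":0,"wz":0,"gripper":1}]'; python3 tq.py; python3 -m jog '[{"x":0,"y":0,"z":-0.9,"wx":0,"wy":0,"wz":0,"gripper":1},{"x":0,"y":0,"z":-1,"wx":0,"wy":0,"wz":0,"gripper":1},{"x":0,"y":0,"z":-1,"wx":0,"wy":0,"wz":0,"gripper":1},{"x":0.98,"y":0.18,"z":-0.2,"wx":0,"wy":0,"wz":0,"gripper":1},{"x":0.98,"y":0.18,"z":0,"wx":0,"wy":0,"wz":0,"gripper":1},{"x":0.98,"y":0.18,"z":0,"wx":0,"wy":0,"wz":0,"gripper":1},{"x":0.98,"y":0.18,"z":0,"wx":0,"wy":0,"wz":0,"gripper":1},{"x":0.98,"y":0.18,"z":0,"wx":0,"wy":0,"wz":0,"gripper":1},{"x":0.98,"y":0.18,"z":0,"wx":0,"wy":0,"wz":0,"gripper":1},{"x":0.98,"y":0.18,"z":0,"wx":0,"wy":0,"wz":0,"gripper":1},{"x":0.98,"y":0.18,"z":0,"wx":0,"wy":0,"wz":0,"gripper":1},{"x":0.98,"y":0.18,"z":0,"wx":0,"wy":0,"wz":0,"gripper":1},{"x":0.98,"y":0.18,"z":0,"wx":0,"wy":0,"wz":0,"gripper":1},{"x":0.98,"y":0.18,"z":0,"wx":0,"wy":0,"wz":0,"gripper":1},{"x":0.98,"y":0.18,"z":0,"wx":0,"wy":0,"wz":0,"gripper":1},{"x":0,"y":0,"z":0.9,"wx":0,"wy":0,"wz":0,"gripper":1}]'; python3 tq.py
```

```text
t: 10.7
tcp_pos: [0.5705, -0.0437, 0.1192]
ee_rot: [-2.147, -2.292, 0.001]
wrist_force: [-0.6, 0.2, -1.5]
gripper_width: 0.009
grasp_force: 77.8
10.7 F [-0.6  0.2 -1.5] T [ 0.037 -0.006  0.031] yaw tool y 3.7 [ 0.5705 -0.0437  0.1192]
t: 12.3
tcp_pos: [0.6066, 0.2562, 0.177]
ee_rot: [2.144, 2.292, 0.009]
wrist_force: [0.1, -0.3, -1.3]
gripper_width: 0.0091
grasp_force: 78.2
12.3 F [ 0.1 -0.3 -1.3] T [-0.005 -0.031  0.008] yaw tool y 3.8 [0.6066 0.2562 0.177 ]
```

```bash
python3 -m jog '[{"x":0,"y":0,"z":1,"wx":0,"wy":0,"wz":0,"gripper":1},{"x":0,"y":0,"z":1,"wx":0,"wy":0,"wz":0,"gripper":1},{"x":0,"y":0,"z":0.9,"wx":0,"wy":0,"wz":0,"gripper":1},{"x":0,"y":0,"z":0,"wx":0,"wy":0,"wz":0,"gripper":1},{"x":0,"y":0,"z":0,"wx":0,"wy":0,"wz":0,"gripper":0.3},{"x":0,"y":0,"z":0,"wx":0,"wy":0,"wz":0,"gripper":0.3},{"x":0,"y":0,"z":-1,"wx":0,"wy":0,"wz":0,"gripper":0.3},{"x":0,"y":0,"z":-1,"wx":0,"wy":0,"wz":0,"gripper":0.3},{"x":0,"y":0,"z":-1,"wx":0,"wy":0,"wz":0.75,"gripper":0.3},{"x":0,"y":0,"z":-1,"wx":0,"wy":0,"wz":0,"gripper":0.3},{"x":0,"y":-1,"z":0,"wx":0,"wy":0,"wz":0,"gripper":0.3},{"x":0.1,"y":-1,"z":0,"wx":0,"wy":0,"wz":0,"gripper":0.3},{"x":0.1,"y":-1,"z":0,"wx":0,"wy":0,"wz":0,"gripper":0.3},{"x":0.1,"y":-1,"z":0,"wx":0,"wy":0,"wz":0,"gripper":0.3},{"x":0,"y":-1,"z":0,"wx":0,"wy":0,"wz":0,"gripper":0.3},{"x":0,"y":-0.5,"z":0,"wx":0,"wy":0,"wz":0,"gripper":0.3},{"x":0,"y":0,"z":0,"wx":0,"wy":0,"wz":0,"gripper":0.3},{"x":0,"y":0,"z":0,"wx":0,"wy":0,"wz":0,"gripper":0.3}]'; cp pics/keys.png pics/k0.png; python3 keys.py; python3 -c "
from h import *
err(readout.get_state(),(.467,.264),.0885,0)
p,d,c,s=grab('top');P=cloud(c,d);z=P[...,2];b=R.from_euler('z',9.6,degrees=True).inv().apply((P-[.6036,.2537,0]).reshape(-1,3)).reshape(P.shape)
m=(abs(b[...,0])<.065)&(abs(b[...,1])<.06)&(z>.012)&(z<.15);print('in bin',m.sum(),rect(P[m]) if m.any() else 0, z[m].max() if m.any() else 0)"
```

```text
t: 14.1
tcp_pos: [0.4689, 0.2608, 0.203]
ee_rot: [2.221, 2.22, 0.004]
wrist_force: [-0.1, -0.1, 0.2]
gripper_width: 0.06
grasp_force: 0.0
[-0.007  0.019 -0.006 -0.002 -0.001 -0.   ] [0.46886048 0.26082414 0.20300667]
[307 158  16  53 791] [466.5 308.2  34.2   9.8 -89.9] 0.10895838733608493
[308 220  15  51 724] [466.5 265.6  37.1   9.9 -89.9] 0.10891147136856306
stand [453.8 263.3 150.2  69.7  90. ]
t 14.1 shift units(25mm) [-1.596 -0.165  4.599] turn units(5deg) [ 0.029 -0.008 -0.008] tool x,y axes [0.001 1.   ] [ 1.    -0.001]
t 14.15 shift units(25mm) [ 0.128 -0.091  4.564] turn units(5deg) [ 0.022 -0.006 -0.012] tool x,y axes [0.001 1.   ] [ 1.    -0.001]
in bin 476 [637.4 253.   84.7  64.5  45.3] 0.08175147494577062
```

```bash
python3 -m jog '[{"x":0.13,"y":-0.08,"z":1,"wx":0,"wy":0,"wz":0,"gripper":0.3},{"x":0,"y":0,"z":1,"wx":0,"wy":0,"wz":0,"gripper":0.3},{"x":0,"y":0,"z":1,"wx":0,"wy":0,"wz":0,"gripper":0.3},{"x":0,"y":0,"z":1,"wx":0,"wy":0,"wz":0,"gripper":0.3},{"x":0,"y":0,"z":0.56,"wx":0,"wy":0,"wz":0,"gripper":0.3},{"x":0,"y":0,"z":0,"wx":0,"wy":0,"wz":0,"gripper":1},{"x":0,"y":0,"z":0,"wx":0,"wy":0,"wz":0,"gripper":1},{"x":0,"y":0,"z":0,"wx":0,"wy":0,"wz":0,"gripper":1},{"x":0,"y":0,"z":0,"wx":0,"wy":0,"wz":0,"gripper":1},{"x":0,"y":0,"z":0,"wx":0,"wy":0,"wz":0,"gripper":1}]' 100; python3 -c "
from h import *
err(readout.get_state(),(.5708,-.0438),.1885,0)"
```

```text
t: 15.2
tcp_pos: [0.4668, 0.2641, 0.0889]
ee_rot: [2.221, 2.22, 0.003]
wrist_force: [0.4, -0.4, 6.3]
gripper_width: 0.0088
grasp_force: 97.5
t 15.2 shift units(25mm) [-12.311   4.178  -3.983] turn units(5deg) [ 0.028 -0.008 -0.008] tool x,y axes [0.001 1.   ] [ 1.    -0.001]
```

```bash
python3 -m jog '[{"x":0,"y":0,"z":-1,"wx":0,"wy":0,"wz":0,"gripper":1},{"x":0,"y":0,"z":-1,"wx":0,"wy":0,"wz":0,"gripper":1},{"x":0,"y":0,"z":-1,"wx":0,"wy":0,"wz":0,"gripper":1},{"x":-0.947,"y":0.321,"z":-1,"wx":0.03,"wy":0,"wz":0,"gripper":1},{"x":-0.947,"y":0.321,"z":0,"wx":0,"wy":0,"wz":0,"gripper":1},{"x":-0.947,"y":0.321,"z":0,"wx":0,"wy":0,"wz":0,"gripper":1},{"x":-0.947,"y":0.321,"z":0,"wx":0,"wy":0,"wz":0,"gripper":1},{"x":-0.947,"y":0.321,"z":0,"wx":0,"wy":0,"wz":0,"gripper":1},{"x":-0.947,"y":0.321,"z":0,"wx":0,"wy":0,"wz":0,"gripper":1},{"x":-0.947,"y":0.321,"z":0,"wx":0,"wy":0,"wz":0,"gripper":1},{"x":-0.947,"y":0.321,"z":0,"wx":0,"wy":0,"wz":0,"gripper":1},{"x":-0.947,"y":0.321,"z":0,"wx":0,"wy":0,"wz":0,"gripper":1},{"x":-0.947,"y":0.321,"z":0,"wx":0,"wy":0,"wz":0,"gripper":1},{"x":-0.947,"y":0.321,"z":0,"wx":0,"wy":0,"wz":0,"gripper":1},{"x":-0.947,"y":0.321,"z":0,"wx":0,"wy":0,"wz":0,"gripper":1},{"x":-0.947,"y":0.321,"z":0,"wx":0,"wy":0,"wz":-0.82,"gripper":1},{"x":0,"y":0,"z":0.2,"wx":0,"wy":0,"wz":0,"gripper":1},{"x":0,"y":0,"z":0.2,"wx":0,"wy":0,"wz":0,"gripper":1},{"x":0,"y":0,"z":0.1,"wx":0,"wy":0,"wz":0,"gripper":1}]'; python3 -c "
from h import *
err(readout.get_state(),(.5708,-.0438),.1108,4.1)"
```

```text
t: 17.1
tcp_pos: [0.5696, -0.0431, 0.1744]
ee_rot: [-2.139, -2.296, 0.004]
wrist_force: [-0.6, 0.5, -0.8]
gripper_width: 0.0089
grasp_force: 97.4
t 17.1 shift units(25mm) [-0.035  0.055  2.543] turn units(5deg) [-0.045 -0.01  -0.008] tool x,y axes [-0.071  0.997] [0.997 0.071]
```

```bash
python3 -m jog '[{"x":-0.03,"y":0.05,"z":0.1,"wx":-0.04,"wy":0,"wz":0,"gripper":1},{"x":0,"y":0,"z":0.2,"wx":0,"wy":0,"wz":0,"gripper":1},{"x":0,"y":0,"z":0.2,"wx":0,"wy":0,"wz":0,"gripper":1},{"x":0,"y":0,"z":0.2,"wx":0,"wy":0,"wz":0,"gripper":1},{"x":0,"y":0,"z":0.2,"wx":0,"wy":0,"wz":0,"gripper":1}]' && python3 tq.py && python3 -m jog '[{"x":0,"y":0,"z":0.3,"wx":0,"wy":0,"wz":0,"gripper":1},{"x":0,"y":0,"z":0.3,"wx":0,"wy":0,"wz":0,"gripper":1},{"x":0,"y":0,"z":0.3,"wx":0,"wy":0,"wz":0,"gripper":1}]'; python3 tq.py
```

```text
t: 17.6
tcp_pos: [0.5716, -0.0443, 0.1523]
ee_rot: [2.141, 2.298, 0.002]
wrist_force: [0.5, 2.0, 1.6]
gripper_width: 0.0087
grasp_force: 97.4
17.6 F [0.5 2.  1.6] T [ 0.547  0.114 -0.011] yaw tool y 4.1 [ 0.5716 -0.0443  0.1523]
t: 17.9
tcp_pos: [0.5714, -0.0441, 0.1293]
ee_rot: [-2.141, -2.299, -0.002]
wrist_force: [-0.2, 4.2, 2.3]
gripper_width: 0.0092
grasp_force: 97.7
17.9 F [-0.2  4.2  2.3] T [0.886 0.059 0.062] yaw tool y 4.1 [ 0.5714 -0.0441  0.1293]
```

```bash
python3 -m jog '[{"x":0.03,"y":-0.02,"z":0.3,"wx":0,"wy":0,"wz":0,"gripper":1},{"x":0,"y":0,"z":0.2,"wx":0,"wy":0,"wz":0,"gripper":1},{"x":0,"y":0,"z":0.1,"wx":0,"wy":0,"wz":0,"gripper":1},{"x":0,"y":0,"z":0.1,"wx":0,"wy":0,"wz":0,"gripper":1},{"x":0,"y":0,"z":0.05,"wx":0,"wy":0,"wz":0,"gripper":1},{"x":0,"y":0,"z":0.05,"wx":0,"wy":0,"wz":0,"gripper":1},{"x":0,"y":0,"z":0,"wx":0,"wy":0,"wz":0,"gripper":1}]'; python3 tq.py
```

```text
t: 18.6
tcp_pos: [0.5711, -0.0439, 0.1109]
ee_rot: [2.14, 2.298, 0.002]
wrist_force: [-2.3, 1.8, 6.9]
gripper_width: 0.0092
grasp_force: 98.3
18.6 F [-2.3  1.8  6.9] T [ 0.356  0.407 -0.037] yaw tool y 4.1 [ 0.5711 -0.0439  0.1109]
```

Home at the same depth as the first key. I'll press a little and turn.

```bash
python3 -m jog '[{"x":0,"y":0,"z":0.05,"wx":0,"wy":0,"wz":0,"gripper":1},{"x":0,"y":0,"z":0,"wx":0,"wy":0,"wz":-1,"gripper":1},{"x":0,"y":0,"z":0,"wx":0,"wy":0,"wz":-1,"gripper":1},{"x":0,"y":0,"z":0,"wx":0,"wy":0,"wz":-1,"gripper":1},{"x":0,"y":0,"z":0,"wx":0,"wy":0,"wz":-1,"gripper":1},{"x":0,"y":0,"z":0,"wx":0,"wy":0,"wz":0,"gripper":1}]'; python3 tq.py;  python3 -m jog '[{"x":0,"y":0,"z":0,"wx":0,"wy":0,"wz":-1,"gripper":1},{"x":0,"y":0,"z":0,"wx":0,"wy":0,"wz":0,"gripper":1}]'; python3 tq.py
```

```text
t: 19.2
tcp_pos: [0.5713, -0.0439, 0.1108]
ee_rot: [1.706, 2.635, 0.002]
wrist_force: [-3.4, 3.7, 14.1]
gripper_width: 0.009
grasp_force: 99.5
19.2 F [-3.4  3.7 14.1] T [ 0.498  0.988 -0.333] yaw tool y 24.2 [ 0.5713 -0.0439  0.1108]
t: 19.4
tcp_pos: [0.5712, -0.044, 0.1108]
ee_rot: [1.591, 2.706, 0.002]
wrist_force: [-4.9, 2.8, 15.3]
gripper_width: 0.0089
grasp_force: 99.7
19.4 F [-4.9  2.8 15.3] T [ 0.243  1.164 -0.743] yaw tool y 29.1 [ 0.5712 -0.044   0.1108]
```

```bash
python3 -m jog '[{"x":0,"y":0,"z":-0.04,"wx":0,"wy":0,"wz":1,"gripper":1},{"x":0,"y":0,"z":0,"wx":0,"wy":0,"wz":1,"gripper":1},{"x":0,"y":0,"z":0,"wx":0,"wy":0,"wz":1,"gripper":1},{"x":0,"y":0,"z":0,"wx":0,"wy":0,"wz":1,"gripper":1},{"x":0,"y":0,"z":0,"wx":0,"wy":0,"wz":1,"gripper":1},{"x":0,"y":0,"z":0,"wx":0,"wy":0,"wz":1,"gripper":1},{"x":0,"y":0,"z":0,"wx":0,"wy":0,"wz":0.6,"gripper":1},{"x":0,"y":0,"z":0,"wx":0,"wy":0,"wz":0,"gripper":1}]'; python3 tq.py; python3 -m jog '[{"x":0,"y":0,"z":0,"wx":0,"wy":0,"wz":0.25,"gripper":1},{"x":0,"y":0,"z":0,"wx":0,"wy":0,"wz":0,"gripper":1}]'; python3 tq.py
```

```text
t: 20.2
tcp_pos: [0.571, -0.0438, 0.1108]
ee_rot: [2.297, 2.142, 0.002]
wrist_force: [-3.0, 2.8, 8.6]
gripper_width: 0.0087
grasp_force: 98.5
20.2 F [-3.   2.8  8.6] T [0.406 0.644 0.119] yaw tool y -4.0 [ 0.571  -0.0438  0.1108]
t: 20.4
tcp_pos: [0.571, -0.0438, 0.1108]
ee_rot: [2.318, 2.118, 0.001]
wrist_force: [-3.4, 1.8, 9.2]
gripper_width: 0.0084
grasp_force: 98.5
20.4 F [-3.4  1.8  9.2] T [0.512 0.588 0.409] yaw tool y -5.2 [ 0.571  -0.0438  0.1108]
```

```bash
python3 -m jog '[{"x":0,"y":0,"z":0,"wx":0,"wy":0,"wz":-1,"gripper":1},{"x":0,"y":0,"z":0,"wx":0,"wy":0,"wz":-0.85,"gripper":1},{"x":0,"y":0,"z":-0.3,"wx":0,"wy":0,"wz":0,"gripper":1},{"x":0,"y":0,"z":-0.4,"wx":0,"wy":0,"wz":0,"gripper":1}]'; python3 tq.py; python3 -m jog '[{"x":0,"y":0,"z":-0.8,"wx":0,"wy":0,"wz":0,"gripper":1},{"x":0,"y":0,"z":-0.9,"wx":0,"wy":0,"wz":0,"gripper":1},{"x":0,"y":0,"z":-1,"wx":0,"wy":0,"wz":0,"gripper":1},{"x":0.956,"y":0.132,"z":0,"wx":0,"wy":0,"wz":0,"gripper":1},{"x":0.956,"y":0.132,"z":0,"wx":0,"wy":0,"wz":0,"gripper":1},{"x":0.956,"y":0.132,"z":0,"wx":0,"wy":0,"wz":0,"gripper":1},{"x":0.956,"y":0.132,"z":0,"wx":0,"wy":0,"wz":0,"gripper":1},{"x":0.956,"y":0.132,"z":0,"wx":0,"wy":0,"wz":0,"gripper":1},{"x":0.956,"y":0.132,"z":0,"wx":0,"wy":0,"wz":0,"gripper":1},{"x":0.956,"y":0.132,"z":0,"wx":0,"wy":0,"wz":0,"gripper":1},{"x":0.956,"y":0.132,"z":0,"wx":0,"wy":0,"wz":0,"gripper":1},{"x":0.956,"y":0.132,"z":0,"wx":0,"wy":0,"wz":0,"gripper":1},{"x":0.956,"y":0.132,"z":0,"wx":0,"wy":0,"wz":0,"gripper":1},{"x":0.956,"y":0.132,"z":0,"wx":0,"wy":0,"wz":0,"gripper":1},{"x":0.956,"y":0.132,"z":0,"wx":0,"wy":0,"wz":0,"gripper":1},{"x":0,"y":0,"z":0.8,"wx":0,"wy":0,"wz":0,"gripper":1},{"x":0,"y":0,"z":0.8,"wx":0,"wy":0,"wz":0,"gripper":1}]'; python3 tq.py
python3 -c "
from h import *
p,d,c,s=grab('top');cv2.imwrite('pics/bin1.png',cv2.resize(p[130:320,180:450,::-1],None,fx=2.5,fy=2.5))"
```

```text
t: 20.8
tcp_pos: [0.5709, -0.0439, 0.1276]
ee_rot: [2.143, 2.297, 0.001]
wrist_force: [0.4, 1.0, -1.8]
gripper_width: 0.0092
grasp_force: 97.3
20.8 F [ 0.4  1.  -1.8] T [ 0.298 -0.017 -0.025] yaw tool y 4.0 [ 0.5709 -0.0439  0.1276]
t: 22.5
tcp_pos: [0.5905, 0.2457, 0.1555]
ee_rot: [2.14, 2.297, 0.004]
wrist_force: [0.1, -0.2, -1.7]
gripper_width: 0.0086
grasp_force: 97.8
22.5 F [ 0.1 -0.2 -1.7] T [-0.    -0.015  0.018] yaw tool y 4.0 [0.5905 0.2457 0.1555]
```

View pics/bin1.png

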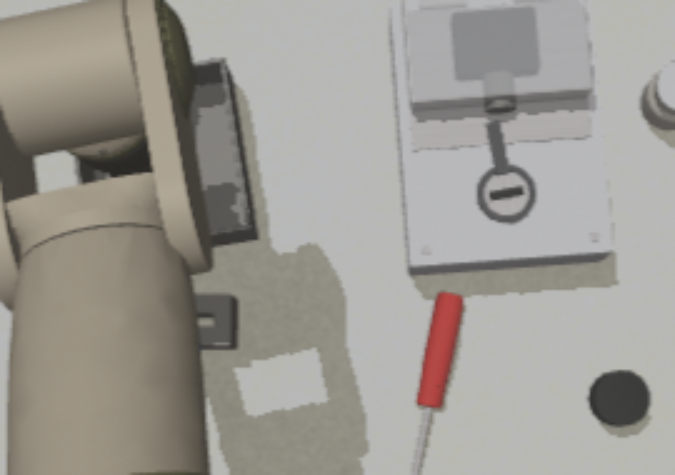

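Top view crop: the arm hides most of the bin. The lock at (505,190) is clear, and its slot and tongue sit about 8° anticlockwise, because the collar dragged the rotor as I turned back. I'll measure that before inserting the third key. Next I drop this key and go to the third.

```bash
python3 -m jog '[{"x":0,"y":0,"z":0.9,"wx":0,"wy":0,"wz":0,"gripper":1},{"x":0,"y":0,"z":0.8,"wx":0,"wy":0,"wz":0,"gripper":1},{"x":0,"y":0,"z":0,"wx":0,"wy":0,"wz":0,"gripper":1},{"x":0,"y":0,"z":0,"wx":0,"wy":0,"wz":0,"gripper":0.6},{"x":0,"y":0,"z":0,"wx":0,"wy":0,"wz":0,"gripper":0.6},{"x":0,"y":0,"z":-1,"wx":0,"wy":0,"wz":0,"gripper":0.5},{"x":0,"y":0,"z":-1,"wx":0,"wy":0,"wz":0,"gripper":0.3},{"x":0,"y":0,"z":-1,"wx":0,"wy":0,"wz":0.8,"gripper":0.3},{"x":0,"y":0,"z":-0.7,"wx":0,"wy":0,"wz":0,"gripper":0.3},{"x":0.5,"y":-0.98,"z":0,"wx":0,"wy":0,"wz":0,"gripper":0.3},{"x":0.5,"y":-0.98,"z":0,"wx":0,"wy":0,"wz":0,"gripper":0.3},{"x":0.5,"y":-0.98,"z":0,"wx":0,"wy":0,"wz":0,"gripper":0.3},{"x":0.5,"y":-0.98,"z":0,"wx":0,"wy":0,"wz":0,"gripper":0.3},{"x":0.5,"y":-0.98,"z":0,"wx":0,"wy":0,"wz":0,"gripper":0.3},{"x":0,"y":0,"z":0,"wx":0,"wy":0,"wz":0,"gripper":0.3},{"x":0,"y":0,"z":0,"wx":0,"wy":0,"wz":0,"gripper":0.3}]'; python3 keys.py; python3 -c "
from h import *
err(readout.get_state(),(.467,.308),.0885,0)
p=cv2.imread('pics/keys.png');cv2.imwrite('pics/keys3.png',p)"
```

```text
t: 24.15
tcp_pos: [0.4678, 0.3076, 0.2062]
ee_rot: [2.218, 2.222, 0.005]
wrist_force: [0.5, -1.1, 0.1]
gripper_width: 0.06
grasp_force: 0.0
[-0.019  0.019 -0.009 -0.001 -0.001 -0.004] [0.46782643 0.30760407 0.2061825 ]
[310 223  14  50 679] [466.6 309.4  37.    9.5 -90. ] 0.10885350425458104
stand [454.1 263.1 151.2  69.2  90. ]
t 24.15 shift units(25mm) [-3.468 -0.134  4.724] turn units(5deg) [ 0.038 -0.01   0.019] tool x,y axes [-0.002  1.   ] [1.    0.002]
t 24.2 shift units(25mm) [ 0.025 -0.065  4.692] turn units(5deg) [ 0.033 -0.009  0.01 ] tool x,y axes [-0.001  1.   ] [1.    0.001]
```

View pics/keys3.png

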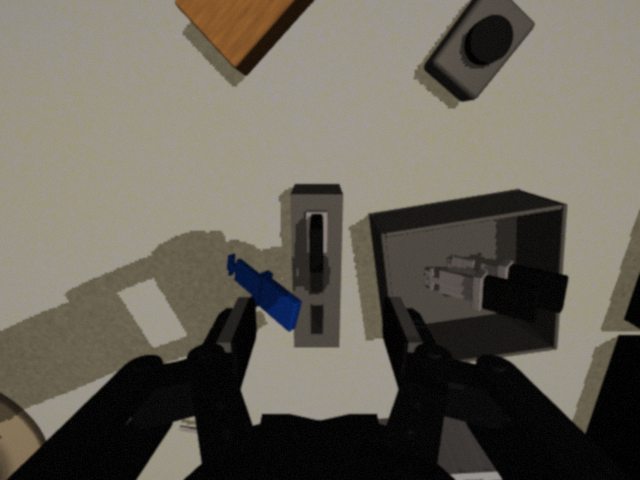

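Both wrong keys lie in the bin, bows towards its far wall at (540,288). The third key stands at (317,240). I'll grasp it, lift it and stop short of the lock to measure the slot.

```bash
python3 -m jog '[{"x":0.02,"y":-0.06,"z":1,"wx":0.03,"wy":0,"wz":0,"gripper":0.3},{"x":0,"y":0,"z":1,"wx":0,"wy":0,"wz":0,"gripper":0.3},{"x":0,"y":0,"z":1,"wx":0,"wy":0,"wz":0,"gripper":0.3},{"x":0,"y":0,"z":1,"wx":0,"wy":0,"wz":0,"gripper":0.3},{"x":0,"y":0,"z":0.69,"wx":0,"wy":0,"wz":0,"gripper":0.3},{"x":0,"y":0,"z":0,"wx":0,"wy":0,"wz":0,"gripper":1},{"x":0,"y":0,"z":0,"wx":0,"wy":0,"wz":0,"gripper":1},{"x":0,"y":0,"z":0,"wx":0,"wy":0,"wz":0,"gripper":1},{"x":0,"y":0,"z":0,"wx":0,"wy":0,"wz":0,"gripper":1},{"x":0,"y":0,"z":0,"wx":0,"wy":0,"wz":0,"gripper":1}]' 100 && python3 tq.py && python3 -m jog '[{"x":0,"y":0,"z":-1,"wx":0,"wy":0,"wz":0,"gripper":1},{"x":0,"y":0,"z":-1,"wx":0,"wy":0,"wz":0,"gripper":1},{"x":0,"y":0,"z":-1,"wx":0,"wy":0,"wz":0,"gripper":1},{"x":-1,"y":0.26,"z":-1,"wx":0,"wy":0,"wz":0,"gripper":1},{"x":-1,"y":0.26,"z":0,"wx":0,"wy":0,"wz":0,"gripper":1},{"x":-1,"y":0.26,"z":0,"wx":0,"wy":0,"wz":0,"gripper":1},{"x":-1,"y":0.26,"z":0,"wx":0,"wy":0,"wz":0,"gripper":1},{"x":-1,"y":0.26,"z":0,"wx":0,"wy":0,"wz":0,"gripper":1},{"x":-1,"y":0.26,"z":0,"wx":0,"wy":0,"wz":0,"gripper":1},{"x":-1,"y":0.26,"z":0,"wx":0,"wy":0,"wz":0,"gripper":1},{"x":-1,"y":0.26,"z":0,"wx":0,"wy":0,"wz":0,"gripper":1},{"x":-1,"y":0.26,"z":0,"wx":0,"wy":0,"wz":0,"gripper":1},{"x":-1,"y":0.26,"z":0,"wx":0,"wy":0,"wz":0,"gripper":1},{"x":-1,"y":0.26,"z":0,"wx":0,"wy":0,"wz":0,"gripper":1},{"x":-1,"y":0.26,"z":0,"wx":0,"wy":0,"wz":0,"gripper":1},{"x":-1,"y":0.26,"z":0,"wx":0,"wy":0,"wz":0,"gripper":1},{"x":-1,"y":0.26,"z":0,"wx":0,"wy":0,"wz":0,"gripper":1},{"x":-1,"y":0.26,"z":0,"wx":0,"wy":0,"wz":0,"gripper":1},{"x":-0.7,"y":0.26,"z":0,"wx":0,"wy":0,"wz":-0.82,"gripper":1},{"x":0,"y":0,"z":0,"wx":0,"wy":0,"wz":0,"gripper":1}]'
python3 - <<'E'
from h import *
p,d,c,s=grab('wrist'); cv2.imwrite('pics/pre3.png',p[:,:,::-1]); print(np.round(s['qvel'],3))
g=cv2.cvtColor(p,cv2.COLOR_RGB2GRAY);P=cloud(c,d)
m=(g<95)&(np.hypot(P[...,0]-.571,P[...,1]+.042)<.03)&(abs(P[...,2]-.078)<.1)
n,l,st,ce=cv2.connectedComponentsWithStats(m.astype(np.uint8))
for i in range(1,n):
    if st[i,4]>60:
        v,u=np.where(l==i); print('comp',st[i],rect(plane(c,u,v,.078)))
err(s,(.571,-.0438),.165,4.2)
E
```

```text
t: 25.2
tcp_pos: [0.4667, 0.308, 0.0888]
ee_rot: [-2.22, -2.223, -0.002]
wrist_force: [0.8, -1.7, 6.4]
gripper_width: 0.0092
grasp_force: 97.6
25.2 F [ 0.8 -1.7  6.4] T [-0.217 -0.091 -0.037] yaw tool y 0.1 [0.4667 0.308  0.0888]
t: 27.2
tcp_pos: [0.5709, -0.0864, 0.1872]
ee_rot: [-2.14, -2.299, 0.002]
wrist_force: [0.2, -0.0, -0.5]
gripper_width: 0.0087
grasp_force: 97.4
[ 0.043 -0.02   0.04   0.012 -0.     0.093]
comp [ 288  151   80   71 1944] [571.2 -43.   50.6  49.6 -33.6]
comp [316 166  16  43 488] [571.  -43.1  29.3   8.4 -79.2]
comp [302 265  35   5 172] [ 572.2 -103.9   25.9    3.3    4.1]
comp [309 273  22  15 253] [ 573.7 -114.4   16.4   11.6    1.1]
t 27.2 shift units(25mm) [1.698 0.127 0.888] turn units(5deg) [-0.016 -0.    -0.022] tool x,y axes [-0.071  0.997] [0.997 0.071]
```

```bash
python3 -m jog '[{"x":0.85,"y":0.06,"z":0,"wx":0,"wy":0,"wz":0,"gripper":1},{"x":0.85,"y":0.06,"z":0.4,"wx":-0.02,"wy":0,"wz":-0.65,"gripper":1},{"x":0,"y":0,"z":0.3,"wx":0,"wy":0,"wz":0,"gripper":1},{"x":0,"y":0,"z":0.3,"wx":0,"wy":0,"wz":0,"gripper":1},{"x":0,"y":0,"z":0.2,"wx":0,"wy":0,"wz":0,"gripper":1},{"x":0,"y":0,"z":0.2,"wx":0,"wy":0,"wz":0,"gripper":1}]'; python3 tq.py; python3 -c "
from h import *
err(readout.get_state(),(.571,-.0438),.1108,7.4)"
```

```text
t: 27.85
tcp_pos: [0.5704, -0.0424, 0.1519]
ee_rot: [-2.075, -2.359, -0.0]
wrist_force: [-0.3, 0.3, -0.9]
gripper_width: 0.0086
grasp_force: 97.3
27.85 F [-0.3  0.3 -0.9] T [-0.027  0.056 -0.003] yaw tool y 7.3 [ 0.5704 -0.0424  0.1519]
t 27.85 shift units(25mm) [-0.061  0.018  1.645] turn units(5deg) [-0.001 -0.004 -0.013] tool x,y axes [-0.128  0.992] [0.992 0.128]
```

```bash
python3 -m jog '[{"x":-0.04,"y":0.02,"z":0.2,"wx":0,"wy":0,"wz":0,"gripper":1},{"x":0,"y":0,"z":0.3,"wx":0,"wy":0,"wz":0,"gripper":1},{"x":0,"y":0,"z":0.3,"wx":0,"wy":0,"wz":0,"gripper":1}]'; python3 tq.py; python3 -m jog '[{"x":0,"y":0,"z":0.2,"wx":0,"wy":0,"wz":0,"gripper":1},{"x":0,"y":0,"z":0.2,"wx":0,"wy":0,"wz":0,"gripper":1},{"x":0,"y":0,"z":0.2,"wx":0,"wy":0,"wz":0,"gripper":1},{"x":0,"y":0,"z":0.15,"wx":0,"wy":0,"wz":0,"gripper":1},{"x":0,"y":0,"z":0.1,"wx":0,"wy":0,"wz":0,"gripper":1},{"x":0,"y":0,"z":0,"wx":0,"wy":0,"wz":0,"gripper":1}]'; python3 tq.py
```

```text
t: 28.15
tcp_pos: [0.571, -0.043, 0.1317]
ee_rot: [-2.074, -2.36, -0.001]
wrist_force: [0.7, -0.5, -0.7]
gripper_width: 0.009
grasp_force: 97.3
28.15 F [ 0.7 -0.5 -0.7] T [-0.01   0.002  0.014] yaw tool y 7.4 [ 0.571  -0.043   0.1317]
t: 28.75
tcp_pos: [0.5711, -0.0428, 0.1111]
ee_rot: [-2.073, -2.36, -0.001]
wrist_force: [-0.1, -0.1, -0.1]
gripper_width: 0.0085
grasp_force: 97.5
28.75 F [-0.1 -0.1 -0.1] T [-0.003  0.008 -0.016] yaw tool y 7.4 [ 0.5711 -0.0428  0.1111]
```

```bash
python3 -m jog '[{"x":0,"y":0,"z":0.05,"wx":0,"wy":0,"wz":0,"gripper":1},{"x":0,"y":0,"z":0.04,"wx":0,"wy":0,"wz":0,"gripper":1},{"x":0,"y":0,"z":0,"wx":0,"wy":0,"wz":0,"gripper":1}]'; python3 tq.py; python3 -m jog '[{"x":0,"y":0,"z":0,"wx":0,"wy":0,"wz":-1,"gripper":1},{"x":0,"y":0,"z":0,"wx":0,"wy":0,"wz":-1,"gripper":1},{"x":0,"y":0,"z":0,"wx":0,"wy":0,"wz":-1,"gripper":1},{"x":0,"y":0,"z":0,"wx":0,"wy":0,"wz":-1,"gripper":1},{"x":0,"y":0,"z":0,"wx":0,"wy":0,"wz":-0.5,"gripper":1},{"x":0,"y":0,"z":0,"wx":0,"wy":0,"wz":0,"gripper":1}]'; python3 tq.py
```

```text
t: 29.05
tcp_pos: [0.5713, -0.0428, 0.1107]
ee_rot: [2.072, 2.359, 0.002]
wrist_force: [-5.2, 1.1, 15.3]
gripper_width: 0.0087
grasp_force: 99.7
29.05 F [-5.2  1.1 15.3] T [0.234 0.929 0.029] yaw tool y 7.4 [ 0.5713 -0.0428  0.1107]
t: 29.65
tcp_pos: [0.5713, -0.0426, 0.1107]
ee_rot: [1.57, 2.719, 0.002]
wrist_force: [-5.0, 1.7, 14.8]
gripper_width: 0.0087
grasp_force: 99.5
29.65 F [-5.   1.7 14.8] T [0.362 0.798 0.047] yaw tool y 30.0 [ 0.5713 -0.0426  0.1107]
```

```bash
python3 -m jog '[{"x":0,"y":0,"z":0,"wx":0,"wy":0,"wz":-1,"gripper":1},{"x":0,"y":0,"z":0,"wx":0,"wy":0,"wz":-1,"gripper":1},{"x":0,"y":0,"z":0,"wx":0,"wy":0,"wz":-1,"gripper":1},{"x":0,"y":0,"z":0,"wx":0,"wy":0,"wz":-1,"gripper":1},{"x":0,"y":0,"z":0,"wx":0,"wy":0,"wz":-1,"gripper":1},{"x":0,"y":0,"z":0,"wx":0,"wy":0,"wz":-1,"gripper":1},{"x":0,"y":0,"z":0,"wx":0,"wy":0,"wz":-1,"gripper":1},{"x":0,"y":0,"z":0,"wx":0,"wy":0,"wz":-1,"gripper":1},{"x":0,"y":0,"z":0,"wx":0,"wy":0,"wz":-1,"gripper":1},{"x":0,"y":0,"z":0,"wx":0,"wy":0,"wz":-1,"gripper":1},{"x":0,"y":0,"z":0,"wx":0,"wy":0,"wz":-1,"gripper":1},{"x":0,"y":0,"z":0,"wx":0,"wy":0,"wz":0,"gripper":1}]'; python3 tq.py; python3 -m jog '[{"x":0,"y":0,"z":0,"wx":0,"wy":0,"wz":-0.5,"gripper":1},{"x":0,"y":0,"z":0,"wx":0,"wy":0,"wz":-0.4,"gripper":1},{"x":0,"y":0,"z":0,"wx":0,"wy":0,"wz":0,"gripper":1}]'; python3 tq.py
```

```text
t: 30.85
tcp_pos: [0.5714, -0.0425, 0.1107]
ee_rot: [0.135, 3.136, 0.001]
wrist_force: [-3.1, 2.2, 14.3]
gripper_width: 0.0086
grasp_force: 99.5
30.85 F [-3.1  2.2 14.3] T [0.444 0.739 0.002] yaw tool y 85.1 [ 0.5714 -0.0425  0.1107]
t: 31.15
tcp_pos: [0.5716, -0.0427, 0.1107]
ee_rot: [0.014, 3.139, -0.0]
wrist_force: [-2.8, 1.0, 12.8]
gripper_width: 0.0086
grasp_force: 99.3
31.15 F [-2.8  1.  12.8] T [0.349 0.575 0.079] yaw tool y 89.5 [ 0.5716 -0.0427  0.1107]
```

```bash
python3 -m jog '[{"x":0,"y":0,"z":0,"wx":0,"wy":0,"wz":-0.4,"gripper":1},{"x":0,"y":0,"z":0,"wx":0,"wy":0,"wz":0,"gripper":1}]'; python3 tq.py; python3 -m jog '[{"x":0,"y":0,"z":0,"wx":0,"wy":0,"wz":-0.3,"gripper":1},{"x":0,"y":0,"z":0,"wx":0,"wy":0,"wz":0,"gripper":1}]'; python3 tq.py
```

```text
t: 31.35
tcp_pos: [0.5717, -0.0428, 0.1107]
ee_rot: [-0.04, 3.138, -0.0]
wrist_force: [-2.8, 1.3, 13.3]
gripper_width: 0.0087
grasp_force: 99.3
31.35 F [-2.8  1.3 13.3] T [ 0.286  0.455 -0.044] yaw tool y 91.5 [ 0.5717 -0.0428  0.1107]
t: 31.55
tcp_pos: [0.5718, -0.0427, 0.1107]
ee_rot: [-0.08, 3.137, -0.0]
wrist_force: [-0.7, 1.1, 12.8]
gripper_width: 0.0084
grasp_force: 99.3
31.55 F [-0.7  1.1 12.8] T [ 0.311  0.488 -0.166] yaw tool y 92.9 [ 0.5718 -0.0427  0.1107]
```

Torque rises at 92.9°, so the latch is at its end stop. I'll ease off, centre the key and pull it out.

```bash
python3 -m jog '[{"x":0,"y":0,"z":-0.1,"wx":0,"wy":0,"wz":0,"gripper":1},{"x":0,"y":0,"z":0,"wx":0,"wy":0,"wz":0.9,"gripper":1},{"x":0,"y":0,"z":0,"wx":0,"wy":0,"wz":0.5,"gripper":1},{"x":0,"y":0,"z":-0.15,"wx":0,"wy":0,"wz":0,"gripper":1},{"x":0,"y":0,"z":-0.15,"wx":0,"wy":0,"wz":0,"gripper":1}]'; python3 tq.py
```

```text
t: 32.05
tcp_pos: [0.571, -0.0428, 0.119]
ee_rot: [-0.11, -3.139, -0.001]
wrist_force: [-0.2, -0.6, -0.7]
gripper_width: 0.009
grasp_force: 98.1
32.05 F [-0.2 -0.6 -0.7] T [ 0.023 -0.019 -0.033] yaw tool y 86.0 [ 0.571  -0.0428  0.119 ]
```

```bash
python3 -m jog '[{"x":0,"y":0,"z":-0.8,"wx":0,"wy":0,"wz":0,"gripper":1},{"x":0,"y":0,"z":-1,"wx":0,"wy":0,"wz":0,"gripper":1},{"x":0,"y":0,"z":-1,"wx":0,"wy":0,"wz":0,"gripper":1},{"x":0.2,"y":-0.955,"z":-0.2,"wx":0,"wy":0,"wz":0,"gripper":1},{"x":0.2,"y":-0.955,"z":0,"wx":0,"wy":0,"wz":0,"gripper":1},{"x":0.2,"y":-0.955,"z":0,"wx":0,"wy":0,"wz":0,"gripper":1},{"x":0.2,"y":-0.955,"z":0,"wx":0,"wy":0,"wz":0,"gripper":1},{"x":0.2,"y":-0.955,"z":0,"wx":0,"wy":0,"wz":0,"gripper":1},{"x":0.2,"y":-0.955,"z":0,"wx":0,"wy":0,"wz":0,"gripper":1},{"x":0.2,"y":-0.955,"z":0,"wx":0,"wy":0,"wz":0,"gripper":1},{"x":0.2,"y":-0.955,"z":0,"wx":0,"wy":0,"wz":0,"gripper":1},{"x":0.2,"y":-0.955,"z":0,"wx":0,"wy":0,"wz":0,"gripper":1},{"x":0.2,"y":-0.955,"z":0,"wx":0,"wy":0,"wz":0,"gripper":1},{"x":0.2,"y":-0.955,"z":0,"wx":0,"wy":0,"wz":0,"gripper":1},{"x":0,"y":0,"z":0,"wx":0,"wy":0,"wz":0,"gripper":1}]'; python3 -m jog '[{"x":0,"y":0,"z":0,"wx":-1,"wy":0,"wz":0,"gripper":1},{"x":0,"y":0,"z":0,"wx":-1,"wy":0,"wz":0,"gripper":1},{"x":0,"y":0,"z":0,"wx":-1,"wy":0,"wz":0,"gripper":1},{"x":0,"y":0,"z":0,"wx":-1,"wy":0,"wz":0,"gripper":1},{"x":0,"y":0,"z":0,"wx":-1,"wy":0,"wz":0,"gripper":1},{"x":0,"y":0,"z":0,"wx":-1,"wy":0,"wz":0,"gripper":1},{"x":0,"y":0,"z":0,"wx":-1,"wy":0,"wz":0,"gripper":1},{"x":0,"y":0,"z":0,"wx":-1,"wy":0,"wz":0,"gripper":1},{"x":0,"y":0,"z":0,"wx":0,"wy":0,"wz":0,"gripper":1}]';
python3 - <<'E'
from h import *
s=readout.get_state();M=R.from_rotvec(s['ee_rot']).as_matrix();print(M[:,2],np.round(s['joint_positions'],2))
tip=s['tcp_pos']+M[:,2]*.083;print('tip',tip,'rows',M.T@(np.array([.497,-.250,.011])-tip)/.025)
p,d,c,s=grab('top');g=cv2.cvtColor(p,cv2.COLOR_RGB2GRAY);m=np.zeros_like(g);m[192:224,366:400]=1
n,l,st,ce=cv2.connectedComponentsWithStats(((g<95)&(m>0)).astype(np.uint8))
for i in range(1,n):
    if st[i,4]>8: v,u=np.where(l==i);print('lock comp',st[i],rect(plane(c,u,v,.078)))
E
```

```text
t: 33.55
tcp_pos: [0.4967, -0.3033, 0.1938]
ee_rot: [0.115, 3.139, -0.001]
wrist_force: [1.5, -0.2, -0.7]
gripper_width: 0.009
grasp_force: 98.1
t: 34.45
tcp_pos: [0.4972, -0.3013, 0.1925]
ee_rot: [0.106, 2.927, 1.07]
wrist_force: [0.5, 0.6, -0.2]
gripper_width: 0.009
grasp_force: 98.2
[ 0.04513519  0.64337079 -0.76422303] [-0.93  0.67  1.11  0.46  1.89 -2.4 ]
tip [ 0.50095242 -0.2478955   0.12904405] rows [ 0.14461354 -3.11828245  3.54718479]
lock comp [366 196  28  23 136] [571.1 -38.3  51.4  46.1  44.5]
lock comp [381 201   3  13  36] [ 5.701e+02 -4.030e+01  2.530e+01  4.200e+00 -4.000e-01]
```

```bash
python3 -m jog '[{"x":0.036,"y":-0.78,"z":0.88,"wx":0,"wy":0,"wz":0,"gripper":1},{"x":0.036,"y":-0.78,"z":0.88,"wx":0,"wy":0,"wz":0,"gripper":1},{"x":0.036,"y":-0.78,"z":0.88,"wx":0,"wy":0,"wz":0,"gripper":1},{"x":0.036,"y":-0.75,"z":0.85,"wx":0,"wy":0,"wz":0,"gripper":1},{"x":0,"y":0,"z":0,"wx":0,"wy":0,"wz":0,"gripper":1}]'; python3 tq.py; python3 -m jog '[{"x":0,"y":0,"z":0,"wx":0,"wy":0,"wz":0,"gripper":0.7},{"x":0,"y":0,"z":0,"wx":0,"wy":0,"wz":0,"gripper":0.7},{"x":0,"y":0,"z":-0.4,"wx":0,"wy":0,"wz":0,"gripper":0.6},{"x":0,"y":0,"z":-0.8,"wx":0,"wy":0,"wz":0,"gripper":0.5},{"x":0,"y":0,"z":-1,"wx":0,"wy":0,"wz":0,"gripper":0.5},{"x":0,"y":0,"z":-1,"wx":0,"wy":0,"wz":0,"gripper":0.5},{"x":0,"y":0,"z":-1,"wx":0,"wy":0,"wz":0,"gripper":0.5},{"x":0,"y":0,"z":-1,"wx":0,"wy":0,"wz":0,"gripper":0.5},{"x":0,"y":0,"z":-1,"wx":0,"wy":0,"wz":0,"gripper":0.5},{"x":0,"y":0,"z":-1,"wx":0,"wy":0,"wz":0,"gripper":0.5},{"x":0,"y":0,"z":0,"wx":0,"wy":0,"wz":0,"gripper":0.5}]'; python3 tq.py
python3 -c "
from h import *
p,d,c,s=grab('top');cv2.imwrite('pics/end.png',p[:,:,::-1]);P=cloud(c,d);z=P[...,2]
for n,o,a,h in(('bin',[.6036,.2537,0],9.6,.15),('tray',[.4969,-.2884,0],-8.3,.09)):
    b=R.from_euler('z',a,degrees=True).inv().apply((P-o).reshape(-1,3)).reshape(P.shape)
    g=p.max(-1)
    m=(abs(b[...,0])<.1)&(abs(b[...,1])<.095)&(g<35)&(z>.012)&(z<h)
    print(n,m.sum(),np.nanpercentile(b[m],[2,50,98],axis=0).round(3).tolist() if m.any() else 0)
"
```

```text
t: 35.0
tcp_pos: [0.493, -0.3021, 0.075]
ee_rot: [0.105, 2.93, 1.07]
wrist_force: [0.4, -0.0, 0.3]
gripper_width: 0.0091
grasp_force: 98.1
35.0 F [ 0.4 -0.   0.3] T [-0.431 -0.01  -0.039] yaw tool y 85.8 [ 0.493  -0.3021  0.075 ]
t: 36.1
tcp_pos: [0.4851, -0.4212, 0.2184]
ee_rot: [0.105, 2.927, 1.055]
wrist_force: [0.1, -0.3, -0.3]
gripper_width: 0.0426
grasp_force: 0.0
36.1 F [ 0.1 -0.3 -0.3] T [-0.315  0.05  -0.027] yaw tool y 86.0 [ 0.4851 -0.4212  0.2184]
bin 0 0
tray 0 0
```

View pics/end.png

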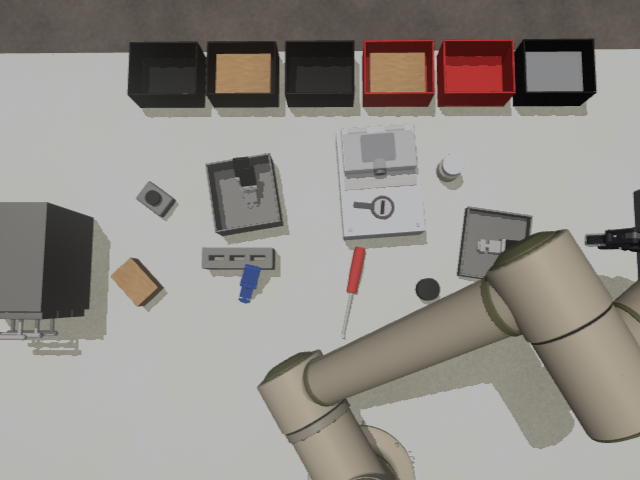

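The top view shows the working key lying in the tray at (500,246), both wrong keys in the bin and the latch tongue turned to (360,206). The blue look-alike now appears at (249,283), against (238,301) at first, so I'll check its height then and now, and where the key's bow is.

```bash
python3 - <<'E'
from h import *
def blue(p): p=p.astype(int); return (p[...,2]>p[...,0]+40)&(p[...,2]>p[...,1]+30)
p0=np.load('top_p.npy');d0=np.load('top_d.npy');c=optics.camera_params('top');p,d,_,s=grab('top')
for q,e in((p0,d0),(p,d)):
    m=blue(q);m[:,300:]=0;m[:230]=0;P=cloud(c,e)[m];print(m.sum(),rect(P),np.percentile(P[:,2],[5,50,95]).round(3))
P=cloud(c,d);z=P[...,2];g=p.max(-1)
for n,o,a,h in(('bin',[.6036,.2537,0],9.6,.15),('tray',[.4969,-.2884,0],-8.3,.09)):
    b=R.from_euler('z',a,degrees=True).inv().apply((P-o).reshape(-1,3)).reshape(P.shape)
    for nm,k in(('dark',g<40),('light',g>110)):
        m=(abs(b[...,0])<.1)&(abs(b[...,1])<.095)&k&(z>.012)&(z<h);print(n,nm,m.sum(),np.percentile(b[m],[3,50,97],axis=0).round(3).tolist() if m.any() else 0)
E
```

```text
127 [372.8 258.   34.9  15.2  68.7] [nan nan nan]
512 [409.1 241.2  83.4  31.3 -18.3] [nan nan nan]
bin dark 0 0
bin light 482 [[-0.073, -0.068, 0.014], [0.001, -0.007, 0.066], [0.074, 0.069, 0.074]]
tray dark 10 [[0.003, -0.04, 0.014], [0.009, -0.03, 0.015], [0.014, -0.025, 0.021]]
tray light 512 [[-0.073, -0.068, 0.014], [0.002, 0.011, 0.022], [0.074, 0.068, 0.034]]
```

```bash
python3 -m jog '[{"x":0,"y":-0.3,"z":-1,"wx":1,"wy":0,"wz":0,"gripper":0.5},{"x":0,"y":-0.3,"z":-1,"wx":1,"wy":0,"wz":0,"gripper":0.5},{"x":0,"y":-0.3,"z":-1,"wx":1,"wy":0,"wz":0,"gripper":0.5},{"x":0,"y":-0.3,"z":0,"wx":1,"wy":0,"wz":0,"gripper":0.5},{"x":0,"y":-0.3,"z":0,"wx":1,"wy":0,"wz":0,"gripper":0.5},{"x":0,"y":0,"z":0,"wx":1,"wy":0,"wz":0,"gripper":0.5},{"x":0,"y":0,"z":0,"wx":1,"wy":0,"wz":0,"gripper":0.5},{"x":-1,"y":0,"z":0,"wx":1,"wy":0,"wz":0,"gripper":0.5},{"x":-1,"y":0,"z":0,"wx":0,"wy":0,"wz":0,"gripper":0.5},{"x":0,"y":0,"z":0,"wx":0,"wy":0,"wz":0,"gripper":0.5}]'; python3 -c "
from h import *
p,d,c,s=grab('wrist');cv2.imwrite('pics/tray.png',p[:,:,::-1])"
```

```text
t: 37.2
tcp_pos: [0.5322, -0.4955, 0.2562]
ee_rot: [-0.106, -3.139, -0.003]
wrist_force: [0.5, -0.3, -0.4]
gripper_width: 0.0426
grasp_force: 0.0
```

View pics/tray.png

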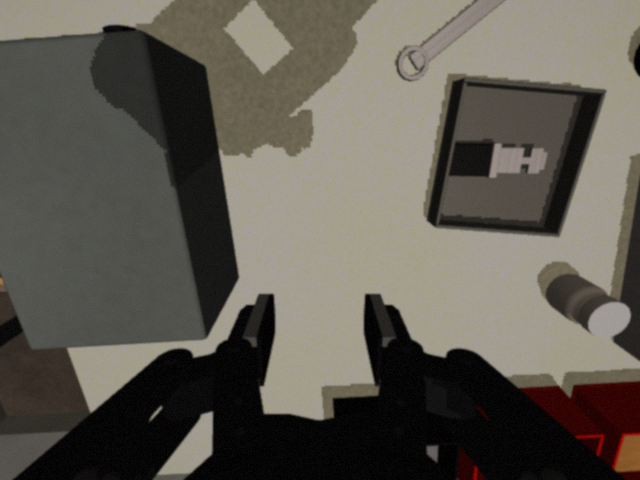

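The tray view shows the key lying flat inside the tray at (500,158). The gripper is clear of everything, so I'm handing in.

```bash
python3 -c "
from station import job
print(job.close_job())"
```

```text
the job is handed in; nothing more can be done
None
```

The job is handed in at about 37 s: the third key opened the latch and lies in the tray, the two wrong keys are in the bin, and the latch is open; the blue look-alike stood upright at the start and was already lying down by 3.9 s, before the arm came near it, though I didn't check whether it shifted after that.

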